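Set the ribbon spools out on their stands

TASK

Get the ribbons ready for decorating the glasses: take the stack of ribbon spools apart and put all four spools, including the one that lies apart, each over the spindle of the stand whose felt pad has its colour, so that it lies flat on the pad. Let go of them all, and leave the finished flute and the thread snips where they are.

Things in the scene. Friction and masses are not known exactly. Their poses are not given: they have to be found in the camera images.
- spool_red: red ribbon spool, full, with red flanges: a plain disc 70 mm across and 26 mm high with a 24 mm bore right through it, lying flat; rigid, may be gripped anywhere round its side. Origin at the centre of the spool (13 mm above its underside), z along the bore. 15 to 85 g. At the start either this one or the blue one is the bottom of the stack, and the other lies alone flat on the table.
- spool_blue: blue ribbon spool, full, with blue flanges: a plain disc 70 mm across and 26 mm high with a 24 mm bore right through it, lying flat; rigid, may be gripped anywhere round its side. Origin at the centre of the spool (13 mm above its underside), z along the bore. 15 to 85 g. At the start either this one or the red one is the bottom of the stack, and the other lies alone flat on the table.
- spool_green: green ribbon spool, full, with green flanges: a plain disc 54 mm across and 24 mm high with a 24 mm bore right through it, lying flat; rigid, may be gripped anywhere round its side. Origin at the centre of the spool (12 mm above its underside), z along the bore. 15 to 85 g. At the start it lies in the middle of the stack, on the red or the blue spool.
- spool_gold: gold ribbon spool, full, with gold flanges: a plain disc 38 mm across and 22 mm high with a 24 mm bore right through it, lying flat; rigid, may be gripped anywhere round its side. Origin at the centre of the spool (11 mm above its underside), z along the bore. 15 to 85 g. At the start it lies on top of the stack, on the green spool.
- stand_red: fixed stand for the red ribbon: iron foot 76 mm across, 8 mm high; on it a red felt pad 68 mm across, its top 11 mm above the table; in the middle an upright spindle 8 mm thick with a tapered tip 60 mm above the table. Origin on the table under the spindle's axis, z up. A spool lies flat on the pad with 8 mm play round the spindle. Nothing else has its centre within 120 mm.
- stand_blue: fixed stand for the blue ribbon: iron foot 76 mm across, 8 mm high; on it a blue felt pad 68 mm across, its top 11 mm above the table; in the middle an upright spindle 8 mm thick with a tapered tip 60 mm above the table. Origin on the table under the spindle's axis, z up. A spool lies flat on the pad with 8 mm play round the spindle. Nothing else has its centre within 120 mm.
- stand_green: fixed stand for the green ribbon: iron foot 76 mm across, 8 mm high; on it a green felt pad 68 mm across, its top 11 mm above the table; in the middle an upright spindle 8 mm thick with a tapered tip 60 mm above the table. Origin on the table under the spindle's axis, z up. A spool lies flat on the pad with 8 mm play round the spindle. Nothing else has its centre within 120 mm.
- stand_gold: fixed stand for the gold ribbon: iron foot 76 mm across, 8 mm high; on it a gold felt pad 68 mm across, its top 11 mm above the table; in the middle an upright spindle 8 mm thick with a tapered tip 60 mm above the table. Origin on the table under the spindle's axis, z up. A spool lies flat on the pad with 8 mm play round the spindle. Nothing else has its centre within 120 mm.
- flute: finished champagne flute standing beyond the work, left of the middle, 205 mm tall, foot 62 mm across, bowl 51 mm across, with a white lace band and a gold bow; loose, easily tipped. Origin at the centre of its foot's underside, z up. To be left alone.
- snips: thread snips with red handles and steel blades lying flat beyond the work, 110 mm long, 25 mm wide, 10 mm high; loose. Origin on the table near the middle, x towards the blade tips. To be left alone.
Things that resemble listed ones, but are neither listed nor needed, are in the scene too. There is more than one size of the spool_blue; the one meant has the size given above.

How it is judged:
By the outcome, as a careful person would: the job done as asked, in the order asked, and still so for the second after the job is handed in, with the robot touching nothing.
It also fails if it takes over 109 s, if anything falls off the work surface, if the arm or the gripper's body presses on something with over 40 N, if the wrist force passes 120 N, or if a joint passes its speed limit or range.

ROBOT

A 6-joint arm with a two-finger parallel gripper is mounted at the origin on the work surface. World frame = base frame: x ahead of the robot, y to its left, z up, the work surface at z = 0. Lengths are in m, angles in degrees, forces in N, time in s.
With the tool pointing down it reaches from about 0.3 to 0.85 m from the base axis. Payload 5.4 kg.
Tool frame: the origin (TCP) lies on the mounting face of the last link; the fingertips stand 173 mm ahead of it and the grasp point (between the pads) lies 155 mm ahead of it; z points along the fingers, y is the direction in which the jaws open and shut (so a half turn about z gives the same grasp; the last joint's range is limited). The gripper opens to 85 mm and grips with 20 to 120 N. Pads are 22 mm wide; open, the fingers measure 114 mm over their backs; the gripper's body (76 mm by 85 mm) begins 54 mm behind the grasp point. The pads swing forward as they close: fully open they stand 13 mm farther back than shut.
Start: joints at [57.061, 9.076, 91.501, -0, 79.423, -12.038], TCP at [0.205, 0.537, 0.405] pointing down, gripper open.
Joint ranges: [-166.64, 166.64], [-54.1, 131.32], [10.49, 154.53], [-73.88, 253.88], [9.74, 151.15], [-171.62, 171.62]. Speed limits (degrees/s): [147.25, 147.25, 180, 180, 180, 180].

INTERFACE

Orientations are given as a 3x3 rotation matrix whose columns are the frame's x, y, z axes.
In Python, from rig import arm gives the robot as it stands. The module is installed in compiled form; this text tells all that it offers.
- The arm moves only by the tool move_arm, never from a script. Its argument "steps" is a list of rows, each an object with "fingers": the opening, from 0 (shut) to 1 (fully open); "delta_pos": the shift along the tool's x, y, z in m, a list of three; "delta_rot": the turn, a rotation vector about the tool's x, y, z in degrees, a list of three. In form: [{"fingers": fingers, "delta_pos": [x, y, z], "delta_rot": [rx, ry, rz]}, ...]. A call has 1 to 20 rows; each row shifts and turns the commanded pose from where the row before left it, along the tool's axes as they then stand; what a row does not reach is not made up. A row lasts 1/10 s, in which the tool goes at most 50 mm and 8.59 degrees, less where a joint would pass 70% of its speed; a pose out of reach is approached as far as the arm can. A call with a gripper value outside its range is refused whole. The fingers move at their own pace and stop on an object; "grip_force" is the grip in N (left out, the last holds). Time passes only in rows, so rows that do not move let the fingers close. It gives the time, the measured TCP pose, the force and the opening at its end, in the units of the state.
- arm.sense(): the state, without advancing time (a new reading comes with each control period).
- arm.capture(name): name is "scene" or "side" or "wrist"; returns a dict with "frame" (384x512x3 uint8, blue, green, red), "camera_matrix" (3x3 intrinsics, pixels), "R" (3x3) and "t" (3): a world point X has camera coordinates R X + t; the wrist camera has in their place "tool_from_camera" (4x4, takes a point from camera to tool coordinates, whose origin is the TCP and whose axes are the flange's). Camera axes: x right, y down, z forward; pixel columns grow to the right and rows downward; lengths in m; the calibration is good to about 2 mm. A picture is of the moment at which its call begins: read the wrist's pose just before it. There is no depth.
- arm.sign_off(): hands the job in, once; it reports no verdict.
Trained networks look in a picture, given as the dict that the camera call returned (one of the last four; its "shot" number tells which), for a name from the list of things; names that differ only in an ending like _2 or _b are one class to them, and where a whole thing is asked for, a point or a joint stands for the part that bears it (a point fixed in the world has none). Each returns a list of dicts, best first, with "score" (0 to 1); they miss things now and then, are a little off and sometimes report something else, mostly with a low value. They report only what shows in the picture. A call takes as long as a camera call. They do not tell look-alikes from the thing itself.
- arm.find_in(picture, label): "box" ([left, top, width, height] as shares, 0 to 1, of the picture: columns of its width, rows of its height, round what is visible of it).
- arm.landmark_of(picture, label): "location" ([column, row] as shares, 0 to 1, of the picture: columns of its width, rows of its height: a listed point, or the origin of a listed thing).
The state is a dict: "time": time; "qpos": joint angles; "qvel": joint speeds; "joint_efforts": joint torques, N m; "eef_pos": TCP position; "eef_rot": TCP orientation; "contact_force": force on the tool from outside, world axes, zero at the start; "wrist_torque": the same for the moment, N m; "gripper_width": opening from 0.0 (shut) to 1.0 (fully open).
Only numpy, scipy, OpenCV 4.12 (cv2) and the standard library are available. Lean on these libraries where they do the work, as an engineer would, in place of code of your own. Each camera call takes 0.05 s, during which the arm holds its last target.

## Working session

There is one attempt and no reset: what is moved stays moved. The work goes in short steps, Python scripts to look and compute and a tool call to move; the robot and the scene stay as the last step left them, time stands still between calls to the robot, and variables do not carry over. Pictures are saved under pics/ and viewed, and the job is handed in when it is done.

Besides the shell and the picture viewer there is one more tool, called after "Request:" as a command line: name --argument value ..., lists and objects as JSON in quotes. move_arm: Moves the arm, as the interface text tells. Its arguments: {"type":"object","properties":{"steps":{"type":"array"},"grip_force":{"type":"number"}},"required":["steps"]}

```bash
mkdir -p pics
cat > h.py <<'E'
import numpy as np, cv2
from rig import arm
def snap(name,fn,scale=1.5):
    s=arm.sense(); p=arm.capture(name)
    f=p["frame"]; cv2.imwrite("pics/"+fn,cv2.resize(f,None,fx=scale,fy=scale,interpolation=cv2.INTER_CUBIC))
    p["eef"]=(np.array(s["eef_pos"]),np.array(s["eef_rot"])); return p
def cam(p):
    K=np.array(p["camera_matrix"])
    if "R" in p: R=np.array(p["R"]);t=np.array(p["t"])
    else:
        T=np.array(p["tool_from_camera"]);e,Re=p["eef"]
        Rw=Re@T[:3,:3]; c=Re@T[:3,3]+e; R=Rw.T;t=-R@c
    return K,R,t
def ray(p,u,v):
    K,R,t=cam(p); d=R.T@np.linalg.inv(K)@np.array([u,v,1.]); return -R.T@t,d
def atz(p,u,v,z):
    c,d=ray(p,u,v); return c+d*(z-c[2])/d[2]
def proj(p,X):
    K,R,t=cam(p); x=K@(R@np.array(X)+t); return x[:2]/x[2]
def tri(obs):
    A=np.zeros((3,3));b=np.zeros(3);L=[]
    for p,u,v in obs:
        c,d=ray(p,u,v); d/=np.linalg.norm(d); M=np.eye(3)-np.outer(d,d);A+=M;b+=M@c;L.append((c,M))
    X=np.linalg.solve(A,b); return X,[float(np.linalg.norm(M@(X-c))) for c,M in L]
E
python3 - <<'E'
from h import *
a=snap("scene","s1.png");b=snap("side","d1.png");w=snap("wrist","w1.png")
print(arm.sense())
for p in (a,b,w): 
    K,R,t=cam(p); print(p["shot"],K.round(1).tolist(),(-R.T@t).round(3))
N=["spool_red","spool_blue","spool_green","spool_gold","stand_red","stand_blue","stand_green","stand_gold","flute","snips"]
for n in N:
    for nm,p in (("scene",a),("side",b),("wrist",w)):
        print(n,nm,[(round(r["score"],2),round(r["location"][0]*512),round(r["location"][1]*384)) for r in arm.landmark_of(p,n)])
E
```

```text
{'time': 0.15, 'qpos': array([ 5.70604139e+01,  9.10522014e+00,  9.15558053e+01, -1.42140439e-03,
        7.94233161e+01, -1.20380232e+01]), 'qvel': array([-0.03573501, -0.16016132, -0.12314331, -0.03891192,  0.04915876,
        0.00996196]), 'joint_efforts': array([-5.32563317e-04, -3.96379066e+01, -3.31785536e+01, -2.36669230e-04,
        5.49975084e-03, -3.40836573e-05]), 'eef_pos': array([0.20504275, 0.53696622, 0.40393262]), 'eef_rot': array([[-9.34196264e-01,  3.56758647e-01, -7.79960118e-04],
       [ 3.56759387e-01,  9.34195472e-01, -1.24865899e-03],
       [ 2.83165318e-04, -1.44475066e-03, -9.99998916e-01]]), 'contact_force': array([ 0.3786863 , -0.59353309,  0.71633559]), 'wrist_torque': array([ 0.01805632,  0.05685329, -0.00501939]), 'gripper_width': 1.0007488779791165}
1 [[495.9, 0.0, 259.6], [0.0, 495.9, 195.6], [0.0, 0.0, 1.0]] [1.283 0.34  0.982]
2 [[494.9, 0.0, 243.5], [0.0, 494.9, 197.0], [0.0, 0.0, 1.0]] [ 0.078 -1.129  0.843]
3 [[285.8, 0.0, 254.5], [0.0, 285.8, 193.2], [0.0, 0.0, 1.0]] [0.129 0.566 0.373]
spool_red scene [(0.66, 342, 184)]
spool_red side [(0.57, 
[... 336 characters left out ...]
75)]
spool_gold side [(0.68, 176, 194), (0.51, 174, 199)]
spool_gold wrist []
stand_red scene [(0.75, 274, 174)]
stand_red side [(0.74, 192, 234), (0.5, 259, 230)]
stand_red wrist []
stand_blue scene [(0.65, 156, 180)]
stand_blue side [(0.57, 283, 273), (0.54, 236, 304)]
stand_blue wrist []
stand_green scene [(0.63, 229, 219)]
stand_green side [(0.77, 260, 228), (0.26, 196, 234)]
stand_green wrist []
stand_gold scene [(0.72, 170, 140), (0.46, 255, 291)]
stand_gold side [(0.56, 236, 303), (0.31, 195, 234)]
stand_gold wrist []
flute scene [(0.82, 259, 290)]
flute side [(0.93, 288, 194)]
flute wrist []
snips scene [(0.91, 174, 254), (0.48, 230, 217)]
snips side [(0.45, 315, 227)]
snips wrist []
```

View pics/s1.png

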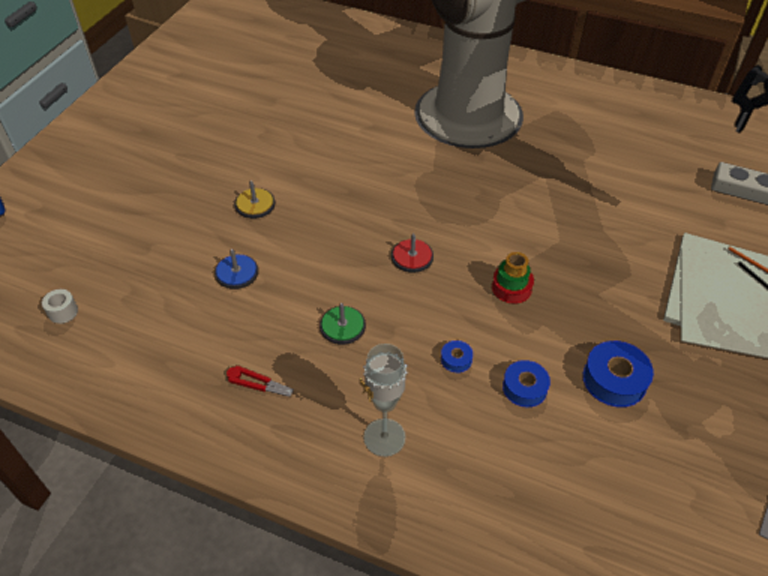

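View pics/d1.png

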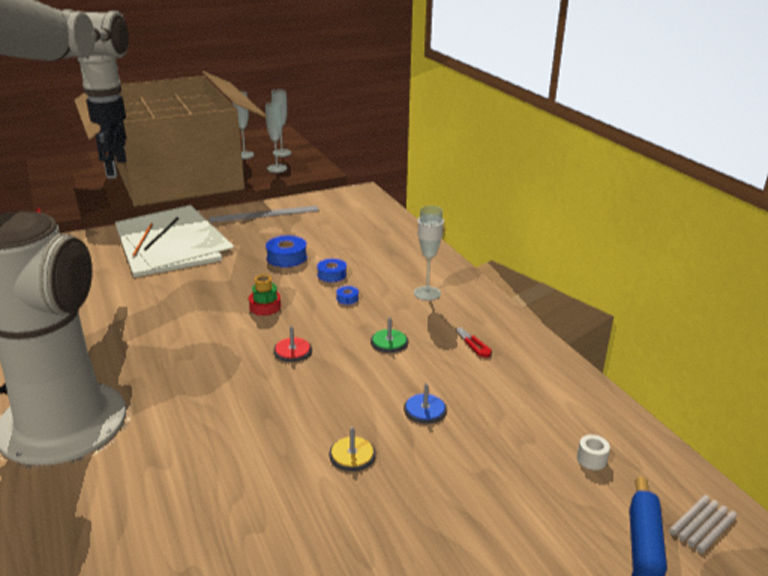

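The scene picture shows the stack (red below, green, gold) at (343,180) and the stands: gold (170,135), blue (157,180), red (275,170) and green (229,216). There are three blue spools, small (305,237), middle (351,255) and large (412,248), so I'll measure their sizes next.

Run:
```python
from h import *
a=snap("scene","s2.png");b=snap("side","d2.png")
def mask(p,col):
    h=cv2.cvtColor(p["frame"],cv2.COLOR_BGR2HSV);H,S,V=cv2.split(h)
    r={"blue":(H>105)&(H<130),"red":(H<6)|(H>174),"green":(H>45)&(H<90),"gold":(H>19)&(H<32)}[col]
    return (r&(S>(165 if col in("blue","green") else 185))&(V>40)).astype(np.uint8)
for col in("blue","red","green","gold"):
  for nm,p in(("scene",a),("side",b)):
    n,l,st,ce=cv2.connectedComponentsWithStats(mask(p,col))
    for i in range(1,n):
        if st[i,4]>60:
            x,y,w,h,A=st[i]; z=0.013
            pl=atz(p,x,y+h/2,z);pr=atz(p,x+w,y+h/2,z)
            print(col,nm,st[i].tolist(),ce[i].round(1),"width mm",round(1000*np.linalg.norm(pl-pr),1),"c",((pl+pr)/2).round(3))
```

```text
blue scene [144, 170, 26, 20, 334] [157.  180.1] width mm 67.2 c [ 0.597 -0.222  0.013]
blue scene [295, 227, 20, 21, 289] [304.2 237.6] width mm 47.5 c [0.618 0.191 0.013]
blue scene [389, 227, 46, 44, 1349] [411.2 249.4] width mm 107.8 c [0.551 0.432 0.013]
blue scene [336, 241, 30, 30, 631] [350.2 255.9] width mm 69.3 c [0.626 0.306 0.013]
blue side [178, 158, 26, 20, 378] [190.5 167.8] width mm 95.5 c [0.555 0.432 0.013]
blue side [212, 173, 19, 14, 193] [220.8 180.1] width mm 66.7 c [0.624 0.301 0.013]
blue side [225, 191, 14, 11, 104] [231.1 196.9] width mm 46.4 c [0.614 0.181 0.013]
blue side [271, 264, 25, 15, 253] [283.2 271.4] width mm 65.9 c [ 0.588 -0.234  0.013]
blue side [421, 328, 23, 56, 1089] [431.2 357. ] width mm 49.3 c [ 0.748 -0.614  0.013]
red scene [328, 179, 28, 23, 258] [340.9 193.9] width mm 71.8 c [0.443 0.23  0.013]
red scene [151, 244, 29, 17, 236] [163.5 251.7] width mm 66.8 c [ 0.784 -0.092  0.013]
red side [166, 196, 21, 14, 157] [175.8 204.1] width mm 68.0 c [0.433 0.214 0.013]
red side [310, 224, 18, 14, 112] [319.  231.1] width mm 53.3 c [ 0.772 -0.109  0.013]
green scene [332, 174, 21, 19, 156] [340.3 185.8] width mm 54.5 c [0.42  0.225 0.013]
gold scene [49, 0, 34, 21, 370] [62.3  6.7] width mm 122.5 c [ 0.013 -0.938  0.013]
gold scene [500, 0, 12, 23, 85] [505.7  11. ] width mm 44.6 c [-0.625  0.541  0.013]
gold side [271, 0, 241, 339, 31739] [406.1 167.9] width mm 881.6 c [1.223 0.127 0.013]
```

The middle blue spool measures 69 mm, against 47 mm (small) and about 100 mm (large), so I choose it at scene (350,256). Next I'll square the tool and move over the work to take wrist views.

Request:
move_arm --steps '[{"fingers": 1, "delta_pos": [0, 0, 0], "delta_rot": [0, 0, -7]}, {"fingers": 1, "delta_pos": [0, 0, 0], "delta_rot": [0, 0, -7]}, {"fingers": 1, "delta_pos": [0, 0, 0], "delta_rot": [0, 0, -6.9]}, {"fingers": 1, "delta_pos": [-0.032, -0.032, 0], "delta_rot": [0, 0, 0]}, {"fingers": 1, "delta_pos": [-0.032, -0.032, 0], "delta_rot": [0, 0, 0]}, {"fingers": 1, "delta_pos": [-0.032, -0.032, 0], "delta_rot": [0, 0, 0]}, {"fingers": 1, "delta_pos": [-0.032, -0.032, 0], "delta_rot": [0, 0, 0]}, {"fingers": 1, "delta_pos": [-0.032, -0.032, 0], "delta_rot": [0, 0, 0]}, {"fingers": 1, "delta_pos": [-0.032, -0.032, 0], "delta_rot": [0, 0, 0]}, {"fingers": 1, "delta_pos": [-0.032, -0.032, 0], "delta_rot": [0, 0, 0]}, {"fingers": 1, "delta_pos": [-0.032, -0.032, 0], "delta_rot": [0, 0, 0]}, {"fingers": 1, "delta_pos": [0, -0.03, 0], "delta_rot": [0, 0, 0]}, {"fingers": 1, "delta_pos": [0, 0, 0], "delta_rot": [0, 0, 0]}, {"fingers": 1, "delta_pos": [0, 0, 0], "delta_rot": [0, 0, 0]}]'

```text
time: 3.15
eef_pos: [0.4612, 0.2509, 0.4048]
eef_rot: [[-1.0, 0.001, 0.0], [0.001, 1.0, 0.001], [-0.0, 0.001, -1.0]]
contact_force: [0.1, -0.3, -0.1]
gripper_width: 0.998
```

Run:
```python
from h import *
import pickle
w=snap("wrist","w2.png");print(w["eef"]);pickle.dump(w,open("w2.pkl","wb"))
```

```text
(array([0.46122108, 0.25088514, 0.40477246]), array([[-9.99999018e-01,  1.40116413e-03,  2.29190547e-05],
       [ 1.40117587e-03,  9.99998883e-01,  5.20603051e-04],
       [-2.21895787e-05,  5.20634653e-04, -9.99999864e-01]]))
```

Request:
move_arm --steps '[{"fingers": 1, "delta_pos": [0, -0.04, 0], "delta_rot": [0, 0, 0]}, {"fingers": 1, "delta_pos": [0, -0.04, 0], "delta_rot": [0, 0, 0]}, {"fingers": 1, "delta_pos": [0, -0.04, 0], "delta_rot": [0, 0, 0]}, {"fingers": 1, "delta_pos": [0, -0.04, 0], "delta_rot": [0, 0, 0]}, {"fingers": 1, "delta_pos": [0, -0.04, 0], "delta_rot": [0, 0, 0]}, {"fingers": 1, "delta_pos": [0, 0, 0], "delta_rot": [0, 0, 0]}, {"fingers": 1, "delta_pos": [0, 0, 0], "delta_rot": [0, 0, 0]}]'

```text
time: 3.9
eef_pos: [0.4612, 0.0517, 0.4049]
eef_rot: [[-1.0, 0.0, 0.0], [0.0, 1.0, 0.001], [-0.0, 0.001, -1.0]]
contact_force: [0.5, -0.2, 0.4]
gripper_width: 1.001
```

Run:
```python
from h import *
import pickle
w=snap("wrist","w3.png");print(w["eef"]);pickle.dump(w,open("w3.pkl","wb"))
```

```text
(array([0.46117305, 0.05167278, 0.4048717 ]), array([[-9.99999881e-01,  2.58393697e-04,  4.13797902e-04],
       [ 2.58668292e-04,  9.99999746e-01,  6.63679674e-04],
       [-4.13626307e-04,  6.63786631e-04, -9.99999694e-01]]))
```

View pics/w2.png

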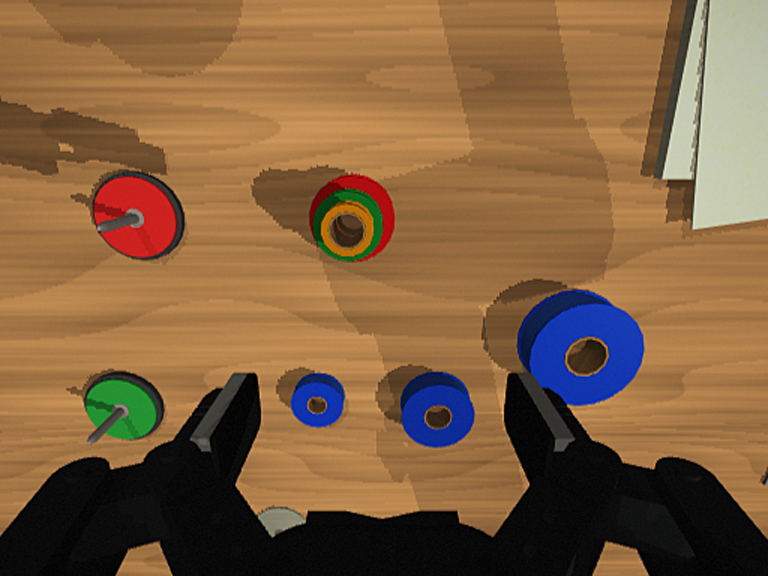

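View pics/w3.png

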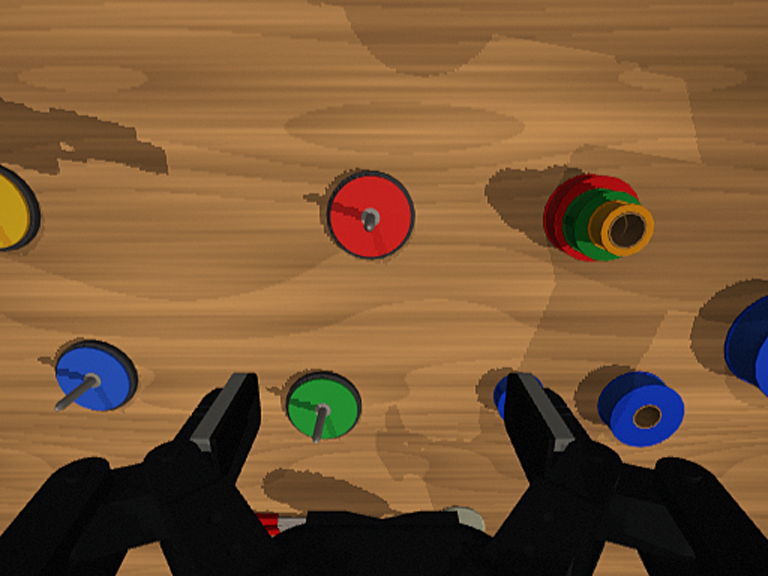

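w2 shows the stack (gold top at 348,228), the red and green stands, and the blue spool at (437,410) between the small one (318,400) and the large one (580,345). w3 shows the red stand (370,215), green stand (322,405), blue stand (96,375) and stack (627,228). One more view will cover the gold and blue stands.

Request:
move_arm --steps '[{"fingers": 1, "delta_pos": [0, -0.04, 0], "delta_rot": [0, 0, 0]}, {"fingers": 1, "delta_pos": [0, -0.04, 0], "delta_rot": [0, 0, 0]}, {"fingers": 1, "delta_pos": [0, -0.04, 0], "delta_rot": [0, 0, 0]}, {"fingers": 1, "delta_pos": [0, -0.04, 0], "delta_rot": [0, 0, 0]}, {"fingers": 1, "delta_pos": [0, -0.04, 0], "delta_rot": [0, 0, 0]}, {"fingers": 1, "delta_pos": [0, 0, 0], "delta_rot": [0, 0, 0]}, {"fingers": 1, "delta_pos": [0, 0, 0], "delta_rot": [0, 0, 0]}]'

```text
time: 4.65
eef_pos: [0.4616, -0.1479, 0.4045]
eef_rot: [[-1.0, -0.001, -0.0], [-0.001, 1.0, 0.001], [0.0, 0.001, -1.0]]
contact_force: [0.7, 0.6, -0.5]
gripper_width: 0.999
```

Run:
```python
from h import *
import pickle
w=snap("wrist","w4.png");print(w["eef"]);pickle.dump(w,open("w4.pkl","wb"))
ps={k:pickle.load(open(k+".pkl","rb")) for k in("w2","w3","w4")}
for k,p in ps.items():
    h=cv2.cvtColor(p["frame"],cv2.COLOR_BGR2HSV);H,S,V=cv2.split(h)
    for col,r in {"blue":(H>105)&(H<130),"red":(H<6)|(H>174),"green":(H>45)&(H<90),"gold":(H>16)&(H<28)&(S>200)}.items():
        # keep lit top faces only
        m=(r&(S>165)&(V>(90 if col=="green" else 120))).astype(np.uint8)
        n,l,st,ce=cv2.connectedComponentsWithStats(m)
        for i in range(1,n):
            if st[i,4]>150:
                c,_=cv2.findContours((l==i).astype(np.uint8),cv2.RETR_EXTERNAL,cv2.CHAIN_APPROX_NONE)
                hull=cv2.convexHull(c[0]); e=cv2.fitEllipse(hull) if len(hull)>5 else None
                print(k,col,st[i].tolist(),"ell",np.round(e[0],1) if e else None,np.round(e[1],1) if e else None)
```

```text
(array([ 0.46163434, -0.14786141,  0.40451408]), array([[-9.99999682e-01, -7.65242419e-04, -2.25876557e-04],
       [-7.65479148e-04,  9.99999156e-01,  1.04982489e-03],
       [ 2.25072996e-04,  1.04999746e-03, -9.99999423e-01]]))
w2 blue [353, 193, 76, 77, 3308] ell [390.7 232.3] [71.2 77.6]
w2 blue [268, 249, 48, 49, 1319] ell [292.5 274.2] [44.6 50.7]
w2 blue [194, 255, 35, 30, 670] ell [210.9 269.2] [29.1 34.5]
w2 red [220, 116, 43, 59, 616] ell [235.3 145. ] [54.9 58. ]
w2 red [63, 118, 55, 54, 2034] ell [ 89.6 144.2] [49.3 58.9]
w2 green [212, 126, 43, 48, 432] ell [232.1 149.8] [45.6 47.4]
w2 green [58, 253, 46, 40, 1040] ell [ 80.5 272.3] [36.8 48.1]
w2 green [57, 270, 18, 15, 154] ell [ 66.8 276. ] [14.9 21.5]
w2 gold [214, 135, 35, 36, 445] ell [231.4 152.1] [34.9 37. ]
w3 blue [504, 225, 8, 39, 224] ell [534.3 236.8] [50.7 70.3]
w3 blue [38, 232, 48, 41, 1138] ell [ 61.7 252.1] [38.1 50.2]
w3 blue [407, 257, 49, 41, 1287] ell [431.2 276.8] [38.5 50.6]
w3 red [220, 117, 54, 54, 2119] ell [246.6 143.8] [53.2 53.8]
w3 red [389, 116, 37, 18, 230] ell [407.7 124.3] [12.3 38.6]
w3 green [385, 161, 28, 13, 169] ell [397.7 167.2] [ 9.6 27.7]
w3 green [194, 253, 44, 39, 915] ell [215.2 271.8] [38.6 45.1]
w3 green [192, 267, 19, 24, 266] ell [201.5 276.3] [15.9 28.1]
w3 gold [0, 116, 20, 49, 700] ell [-10.2 137.4] [46.9 64.4]
w3 gold [397, 136, 39, 35, 443] ell [416.5 153.7] [31.2 41.3]
w4 blue [178, 232, 46, 41, 1015] ell [199.9 251.9] [40.8 46.9]
w4 blue [177, 249, 18, 22, 260] ell [185.7 256.1] [16.2 27.7]
w4 blue [470, 255, 35, 29, 635] ell [487.3 269.3] [26.5 36.7]
w4 red [377, 117, 55, 54, 1992] ell [404.  143.7] [49.2 58.1]
w4 gold [121, 111, 55, 54, 2092] ell [148.3 137.4] [51.1 57.3]
```

View pics/w4.png

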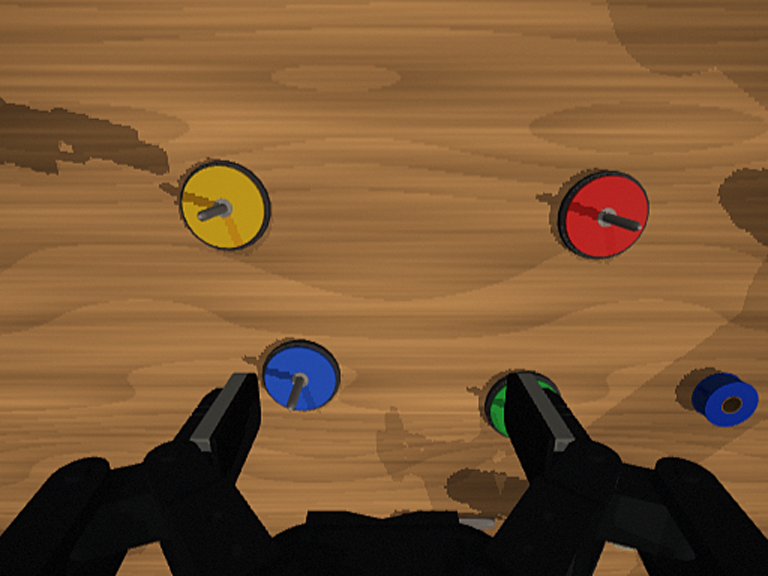

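Run:
```python
from h import *
import pickle
W={k:pickle.load(open(k+".pkl","rb")) for k in("w2","w3","w4")}
W["s"]=arm.capture("scene");W["d"]=arm.capture("side")
def T(n,**o):
    X,r=tri([(W[k],u,v) for k,(u,v) in o.items()]); print(n,X.round(4),"res mm",(np.array(r)*1000).round(1))
T("gold top",w2=(231.4,152.1),w3=(416.5,153.7))
T("gold bore",w2=(348/1.5,229/1.5),w3=(627/1.5,229/1.5))
T("blue top bore",w2=(437.5/1.5,417/1.5),w3=(647/1.5,416/1.5))
T("blue top ell",w2=(292.5,274.2),w3=(431.2,276.8))
T("red pad",w2=(89.6,144.2),w3=(246.6,143.8),w4=(404,143.7))
T("green pad",w2=(80.5,272.3),w3=(215.2,271.8))
T("blue pad",w3=(61.7,252.1),w4=(199.9,251.9))
T("gold base d/w4",w4=(148.3,137.4),d=(352/1.5,452/1.5))
T("gold pad s/w4",w4=(148.3,137.4),s=(254.5/1.5,202/1.5))
p=W["w4"]
for n,k,u,v in(("gold","w4",148.3,137.4),("blue","w4",199.9,251.9),("red","w3",246.6,143.8),("green","w3",215.2,271.8)): print(n,"at .011",atz(W[k],u,v,.011).round(4))
print("blue at .026",atz(W["w2"],292.5,274.2,.026).round(4),"gold at .072",atz(W["w2"],231.4,152.1,.072).round(4),atz(W["w3"],416.5,153.7,.072).round(4))
print("green spool outer at .050",atz(W["w2"],(212+43/2),(126+48/2),.05))
```

```text
gold top [0.4366 0.2259 0.0684] res mm [1.1 1.1]
gold bore [0.4361 0.2266 0.0697] res mm [0.2 0.2]
blue top bore [0.6235 0.3031 0.0263] res mm [0.2 0.2]
blue top ell [0.6228 0.3049 0.0222] res mm [2. 2.]
red pad [0.4358 0.0416 0.0101] res mm [0.1 0.1 0.1]
green pad [ 0.6242 -0.0068  0.0104] res mm [0. 0.]
blue pad [ 0.591  -0.2265  0.0101] res mm [0. 0.]
gold base d/w4 [ 0.4282 -0.2823  0.0076] res mm [0. 0.]
gold pad s/w4 [ 0.4282 -0.2819  0.0047] res mm [1.5 1.5]
gold at .011 [ 0.4278 -0.2811  0.011 ]
blue at .011 [ 0.5905 -0.2263  0.011 ]
red at .011 [0.4357 0.0416 0.011 ]
green at .011 [ 0.6238 -0.0067  0.011 ]
blue at .026 [0.6177 0.3041 0.026 ] gold at .072 [0.4349 0.2262 0.072 ] [0.437  0.2239 0.072 ]
green spool outer at .050 [0.43649385 0.22683946 0.05      ]
```

Heights agree with the text: pads at about 10 mm, gold top at about 70 mm, blue top at about 26 mm. The stack is at (0.436, 0.226). I'll go for the gold spool first.

Request:
move_arm --grip_force 25 --steps '[{"fingers": 0.75, "delta_pos": [0.0026, 0.0374, 0], "delta_rot": [0, 0, 0]}, {"fingers": 0.75, "delta_pos": [0.0026, 0.0374, 0], "delta_rot": [0, 0, 0]}, {"fingers": 0.75, "delta_pos": [0.0026, 0.0374, 0], "delta_rot": [0, 0, 0]}, {"fingers": 0.75, "delta_pos": [0.0026, 0.0374, 0], "delta_rot": [0, 0, 0]}, {"fingers": 0.75, "delta_pos": [0.0026, 0.0374, 0], "delta_rot": [0, 0, 0]}, {"fingers": 0.75, "delta_pos": [0.0026, 0.0374, 0], "delta_rot": [0, 0, 0]}, {"fingers": 0.75, "delta_pos": [0.0026, 0.0374, 0], "delta_rot": [0, 0, 0]}, {"fingers": 0.75, "delta_pos": [0.0026, 0.0374, 0], "delta_rot": [0, 0, 0]}, {"fingers": 0.75, "delta_pos": [0.0026, 0.0374, 0], "delta_rot": [0, 0, 0]}, {"fingers": 0.75, "delta_pos": [0.0026, 0.0374, 0], "delta_rot": [0, 0, 0]}, {"fingers": 0.75, "delta_pos": [0, 0, 0.04], "delta_rot": [0, 0, 0]}, {"fingers": 0.75, "delta_pos": [0, 0, 0.04], "delta_rot": [0, 0, 0]}, {"fingers": 0.75, "delta_pos": [0, 0, 0.03], "delta_rot": [0, 0, 0]}, {"fingers": 0.75, "delta_pos": [0, 0, 0.02], "delta_rot": [0, 0, 0]}, {"fingers": 0.75, "delta_pos": [0, 0, 0], "delta_rot": [0, 0, 0]}, {"fingers": 0.75, "delta_pos": [0, 0, 0], "delta_rot": [0, 0, 0]}]'

```text
time: 6.4
eef_pos: [0.4348, 0.226, 0.2752]
eef_rot: [[-1.0, -0.002, 0.0], [-0.002, 1.0, 0.0], [-0.0, 0.0, -1.0]]
contact_force: [0.6, 0.0, 0.7]
gripper_width: 0.75
```

Run:
```python
from h import *
w=snap("wrist","w5.png");a=snap("scene","s5.png")
print(w["eef"][0], proj(w,[.436,.226,.072]))
```

```text
[0.43477862 0.22600834 0.27524771] [255.11358411 228.99056605]
```

View pics/w5.png

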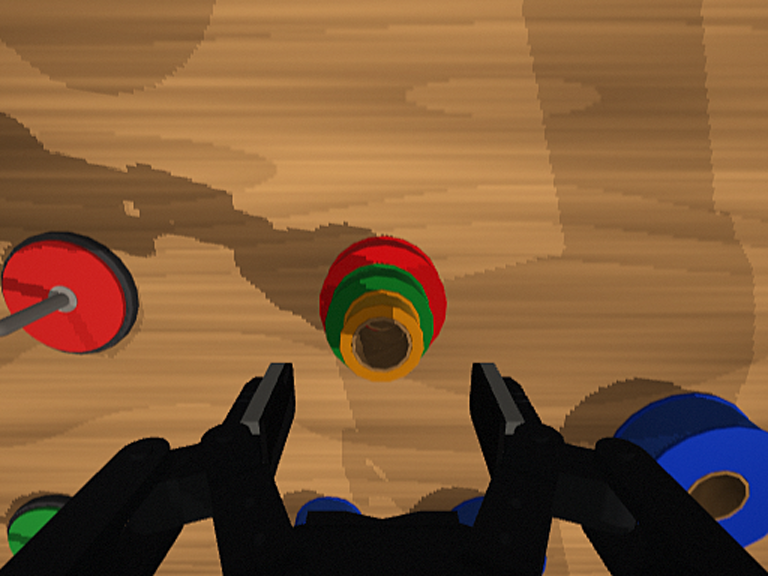

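The gold bore shows at (382,343), and my estimate predicted (383,343). I'll descend and close.

Request:
move_arm --grip_force 25 --steps '[{"fingers": 0.75, "delta_pos": [-0.001, 0, 0.02], "delta_rot": [0, 0, 0]}, {"fingers": 0.75, "delta_pos": [0, 0, 0.02], "delta_rot": [0, 0, 0]}, {"fingers": 0.75, "delta_pos": [0, 0, 0.01], "delta_rot": [0, 0, 0]}, {"fingers": 0.75, "delta_pos": [0, 0, 0], "delta_rot": [0, 0, 0]}, {"fingers": 0.3, "delta_pos": [0, 0, 0], "delta_rot": [0, 0, 0]}, {"fingers": 0.2, "delta_pos": [0, 0, 0], "delta_rot": [0, 0, 0]}, {"fingers": 0.2, "delta_pos": [0, 0, 0], "delta_rot": [0, 0, 0]}, {"fingers": 0.2, "delta_pos": [0, 0, 0], "delta_rot": [0, 0, 0]}, {"fingers": 0.2, "delta_pos": [0, 0, 0], "delta_rot": [0, 0, 0]}, {"fingers": 0.2, "delta_pos": [0, 0, 0], "delta_rot": [0, 0, 0]}]'

```text
time: 7.5
eef_pos: [0.4369, 0.2254, 0.2262]
eef_rot: [[-1.0, -0.0, 0.003], [-0.0, 1.0, 0.001], [-0.003, 0.001, -1.0]]
contact_force: [-2.3, 0.2, 5.5]
gripper_width: 0.434
```

Run:
```python
from h import *
w=snap("wrist","w6.png")
print(w["eef"][0], arm.sense()["gripper_width"])
```

```text
[0.43692767 0.22535989 0.22621516] 0.43167853762294867
```

View pics/w6.png

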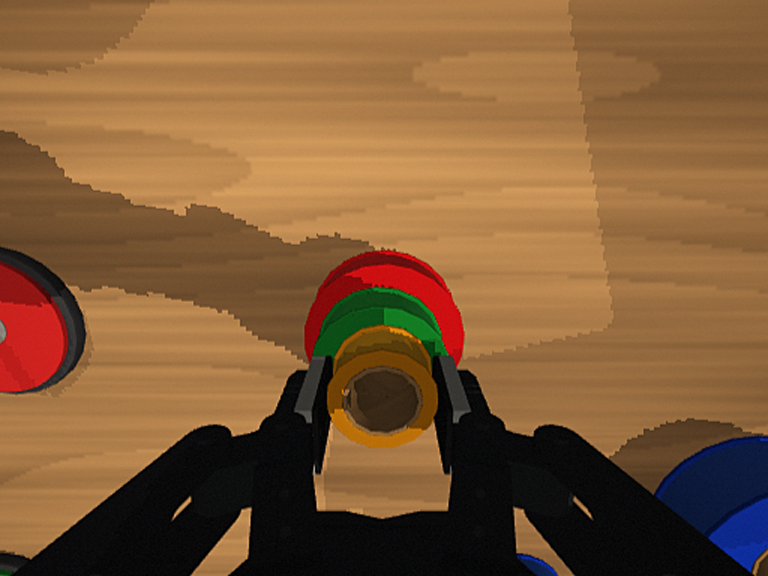

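The jaws hold gold at about 37 mm. Now lift it and look.

Request:
move_arm --steps '[{"fingers": 0.2, "delta_pos": [0, 0, -0.005], "delta_rot": [0, 0, 0]}, {"fingers": 0.2, "delta_pos": [0, 0, -0.02], "delta_rot": [0, 0, 0]}, {"fingers": 0.2, "delta_pos": [0, 0, -0.03], "delta_rot": [0, 0, 0]}, {"fingers": 0.2, "delta_pos": [0, 0, -0.03], "delta_rot": [0, 0, 0]}, {"fingers": 0.2, "delta_pos": [0, 0, 0], "delta_rot": [0, 0, 0]}]'

```text
time: 8.05
eef_pos: [0.4378, 0.2256, 0.3145]
eef_rot: [[-1.0, -0.0, 0.009], [-0.0, 1.0, 0.002], [-0.009, 0.002, -1.0]]
contact_force: [1.1, 1.0, 0.5]
gripper_width: 0.431
```

Run:
```python
from h import *
w=snap("wrist","w7.png")
print(w["eef"], arm.sense()["gripper_width"], arm.sense()["contact_force"])
```

```text
(array([0.43778141, 0.22558545, 0.31454517]), array([[-9.99960068e-01, -1.56874427e-04,  8.93517323e-03],
       [-1.38114591e-04,  9.99997785e-01,  2.10012754e-03],
       [-8.93548290e-03,  2.09880960e-03, -9.99957875e-01]])) 0.4323409526765513 [ 0.95977859 -0.11263266  0.01131732]
```

View pics/w7.png

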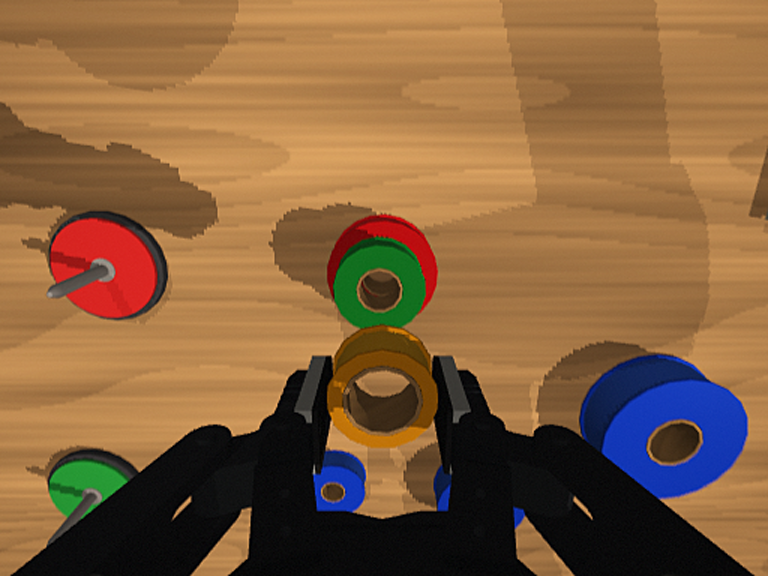

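Request:
move_arm --steps '[{"fingers": 0.2, "delta_pos": [0.001, -0.036, 0], "delta_rot": [0, 0, 0]}, {"fingers": 0.2, "delta_pos": [0.001, -0.036, 0], "delta_rot": [0, 0, 0]}, {"fingers": 0.2, "delta_pos": [0.001, -0.036, 0], "delta_rot": [0, 0, 0]}, {"fingers": 0.2, "delta_pos": [0.001, -0.036, 0], "delta_rot": [0, 0, 0]}, {"fingers": 0.2, "delta_pos": [0.001, -0.036, 0], "delta_rot": [0, 0, 0]}, {"fingers": 0.2, "delta_pos": [0.001, -0.036, 0], "delta_rot": [0, 0, 0]}, {"fingers": 0.2, "delta_pos": [0.001, -0.036, 0], "delta_rot": [0, 0, 0]}, {"fingers": 0.2, "delta_pos": [0.001, -0.036, 0], "delta_rot": [0, 0, 0]}, {"fingers": 0.2, "delta_pos": [0.001, -0.036, 0], "delta_rot": [0, 0, 0]}, {"fingers": 0.2, "delta_pos": [0.001, -0.036, 0], "delta_rot": [0, 0, 0]}, {"fingers": 0.2, "delta_pos": [0, -0.036, 0], "delta_rot": [0, 0, 0]}, {"fingers": 0.2, "delta_pos": [0, -0.036, 0], "delta_rot": [0, 0, 0]}, {"fingers": 0.2, "delta_pos": [0, -0.036, 0], "delta_rot": [0, 0, 0]}, {"fingers": 0.2, "delta_pos": [0, -0.036, 0], "delta_rot": [0, 0, 0]}, {"fingers": 0.2, "delta_pos": [0, 0, 0.03], "delta_rot": [0, 0, 0]}, {"fingers": 0.2, "delta_pos": [0, 0, 0.02], "delta_rot": [0, 0, 0]}, {"fingers": 0.2, "delta_pos": [0, 0, 0], "delta_rot": [0, 0, 0]}, {"fingers": 0.2, "delta_pos": [0, 0, 0], "delta_rot": [0, 0, 0]}]'

```text
time: 9.9
eef_pos: [0.4258, -0.2785, 0.259]
eef_rot: [[-1.0, -0.0, -0.001], [-0.0, 1.0, 0.002], [0.001, 0.002, -1.0]]
contact_force: [-0.1, -0.1, -0.5]
gripper_width: 0.432
```

Run:
```python
from h import *
w=snap("wrist","w8.png")
e,R=w["eef"];print(e,R.round(3).tolist(), arm.sense()["gripper_width"])
p=dict(w);p["eef"]=(np.zeros(3),np.eye(3))
print("gold in tool",atz(p,254.7,264,.154).round(4))
print("pred pad px",1.5*proj(w,[.428,-.281,.011]),"tip",1.5*proj(w,[.428,-.281,.06]))
```

```text
[ 0.42584552 -0.2784765   0.25902997] [[-1.0, -0.0, -0.001], [-0.0, 1.0, 0.002], [0.001, 0.002, -1.0]] 0.42981522638940656
gold in tool [ 0.0035 -0.0004  0.154 ]
pred pad px [377.20915197 309.54879715] tip [376.26277195 350.37253409]
```

View pics/w8.png

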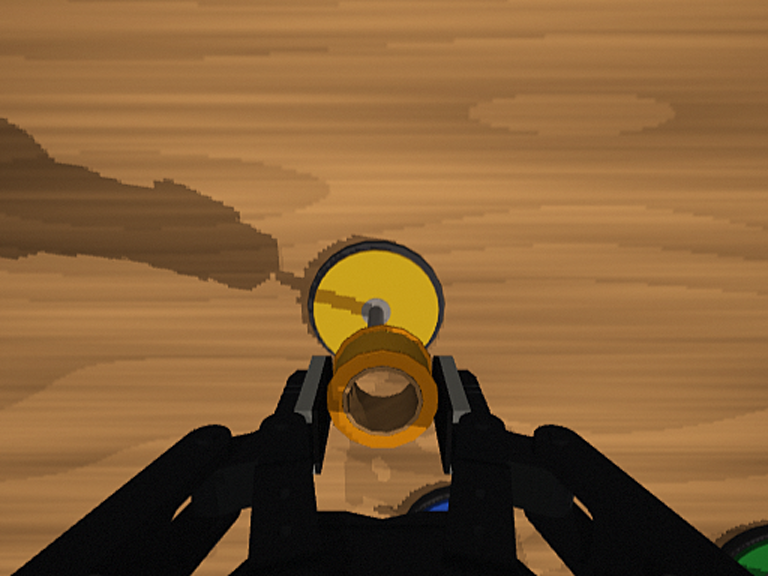

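Pad predicted at (377,310) and seen at (377,310). I'll shift to centre, then lower.

Request:
move_arm --steps '[{"fingers": 0.2, "delta_pos": [-0.004, -0.0025, 0], "delta_rot": [0, 0, 0]}, {"fingers": 0.2, "delta_pos": [0, 0, 0], "delta_rot": [0, 0, 0]}, {"fingers": 0.2, "delta_pos": [0, 0, 0.025], "delta_rot": [0, 0, 0]}, {"fingers": 0.2, "delta_pos": [0, 0, 0.025], "delta_rot": [0, 0, 0]}, {"fingers": 0.2, "delta_pos": [0, 0, 0.015], "delta_rot": [0, 0, 0]}, {"fingers": 0.2, "delta_pos": [0, 0, 0.006], "delta_rot": [0, 0, 0]}, {"fingers": 0.2, "delta_pos": [0, 0, 0], "delta_rot": [0, 0, 0]}, {"fingers": 0.2, "delta_pos": [0, 0, 0], "delta_rot": [0, 0, 0]}]'

```text
time: 10.75
eef_pos: [0.4306, -0.2818, 0.1898]
eef_rot: [[-1.0, -0.0, 0.001], [-0.0, 1.0, -0.001], [-0.001, -0.001, -1.0]]
contact_force: [-0.9, -0.6, -0.2]
gripper_width: 0.432
```

Run:
```python
from h import *
w=snap("wrist","w9.png");s=snap("scene","s9.png")
print(w["eef"][0],arm.sense()["contact_force"])
```

```text
[ 0.43064472 -0.28178911  0.18982257] [ 0.15950416 -0.85163368 -0.69905479]
```

View pics/w9.png

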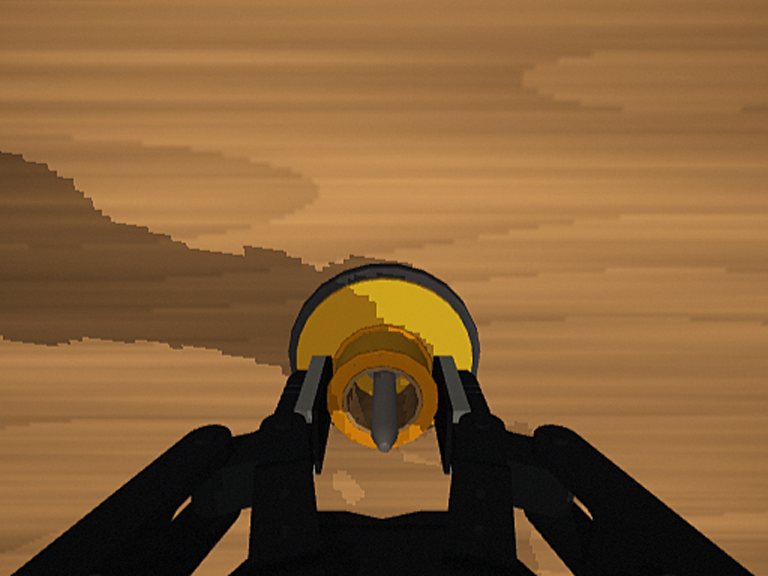

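The spindle is through the bore. I'll lower the last 2 mm, open and rise.

Request:
move_arm --steps '[{"fingers": 0.2, "delta_pos": [0, 0, 0.0025], "delta_rot": [0, 0, 0]}, {"fingers": 0.2, "delta_pos": [0, 0, 0], "delta_rot": [0, 0, 0]}, {"fingers": 0.55, "delta_pos": [0, 0, 0], "delta_rot": [0, 0, 0]}, {"fingers": 0.7, "delta_pos": [0, 0, 0], "delta_rot": [0, 0, 0]}, {"fingers": 0.7, "delta_pos": [0, 0, 0], "delta_rot": [0, 0, 0]}, {"fingers": 0.7, "delta_pos": [0, 0, -0.03], "delta_rot": [0, 0, 0]}, {"fingers": 0.7, "delta_pos": [0, 0, -0.04], "delta_rot": [0, 0, 0]}, {"fingers": 0.7, "delta_pos": [0, 0, -0.04], "delta_rot": [0, 0, 0]}, {"fingers": 0.7, "delta_pos": [0, 0, 0], "delta_rot": [0, 0, 0]}]'

```text
time: 11.75
eef_pos: [0.4318, -0.283, 0.3023]
eef_rot: [[-1.0, -0.0, 0.008], [-0.0, 1.0, -0.009], [-0.008, -0.009, -1.0]]
contact_force: [0.4, -0.2, -0.3]
gripper_width: 0.702
```

Run:
```python
from h import *
w=snap("wrist","w10.png")
print(w["eef"][0],arm.sense()["gripper_width"])
```

```text
[ 0.43180946 -0.28299797  0.30233956] 0.7003739595674203
```

View pics/w10.png

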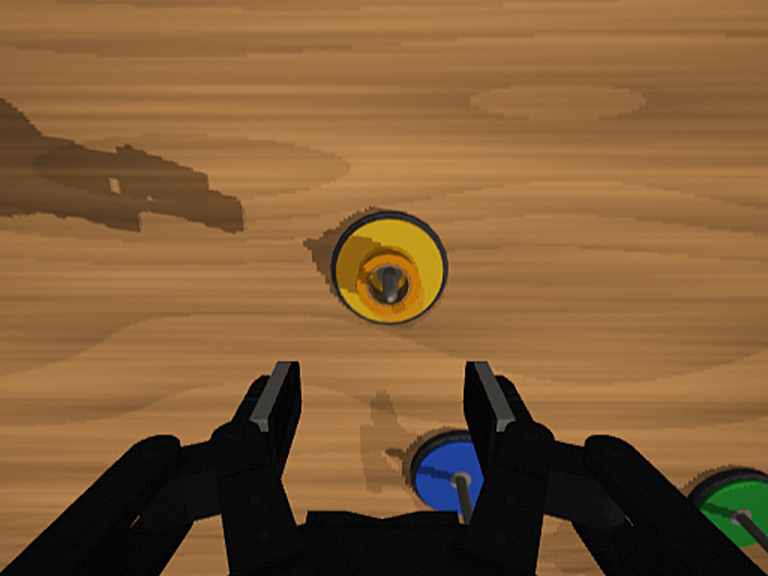

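Gold lies flat on its pad at (388,280) with the spindle through it. Next I go back for green.

Request:
move_arm --steps '[{"fingers": 0.9, "delta_pos": [0, 0.0364, 0], "delta_rot": [0, 0, 0]}, {"fingers": 0.9, "delta_pos": [0, 0.0364, 0], "delta_rot": [0, 0, 0]}, {"fingers": 0.9, "delta_pos": [0, 0.0364, 0], "delta_rot": [0, 0, 0]}, {"fingers": 0.9, "delta_pos": [0, 0.0364, 0], "delta_rot": [0, 0, 0]}, {"fingers": 0.9, "delta_pos": [0, 0.0364, 0], "delta_rot": [0, 0, 0]}, {"fingers": 0.9, "delta_pos": [0, 0.0364, 0], "delta_rot": [0, 0, 0]}, {"fingers": 0.9, "delta_pos": [0, 0.0364, 0], "delta_rot": [0, 0, 0]}, {"fingers": 0.9, "delta_pos": [0, 0.0364, 0], "delta_rot": [0, 0, 0]}, {"fingers": 0.9, "delta_pos": [0, 0.0364, 0], "delta_rot": [0, 0, 0]}, {"fingers": 0.9, "delta_pos": [0, 0.0364, 0], "delta_rot": [0, 0, 0]}, {"fingers": 0.9, "delta_pos": [0, 0.0364, 0], "delta_rot": [0, 0, 0]}, {"fingers": 0.9, "delta_pos": [0, 0.0364, 0], "delta_rot": [0, 0, 0]}, {"fingers": 0.9, "delta_pos": [0, 0.0364, 0], "delta_rot": [0, 0, 0]}, {"fingers": 0.9, "delta_pos": [-0.004, 0.0364, 0], "delta_rot": [0, 0, 0]}, {"fingers": 0.9, "delta_pos": [0, 0, 0.03], "delta_rot": [0, 0, 0]}, {"fingers": 0.9, "delta_pos": [0, 0, 0.02], "delta_rot": [0, 0, 0]}, {"fingers": 0.9, "delta_pos": [0, 0, 0], "delta_rot": [0, 0, 0]}, {"fingers": 0.9, "delta_pos": [0, 0, 0], "delta_rot": [0, 0, 0]}]'

```text
time: 13.6
eef_pos: [0.4337, 0.228, 0.2454]
eef_rot: [[-1.0, 0.0, -0.002], [0.0, 1.0, -0.001], [0.002, -0.001, -1.0]]
contact_force: [0.1, 0.2, 0.1]
gripper_width: 0.898
```

Run:
```python
from h import *
w=snap("wrist","w11.png")
print(w["eef"],arm.sense()["gripper_width"],1.5*proj(w,[.4365,.2265,.05]))
```

```text
(array([0.43368652, 0.22804383, 0.24538003]), array([[-9.99997170e-01,  1.27739329e-04, -2.37572383e-03],
       [ 1.29177721e-04,  9.99999808e-01, -6.05310355e-04],
       [ 2.37564605e-03, -6.05615533e-04, -9.99996995e-01]])) 0.9021134835503354 [379.46953794 356.02273134]
```

View pics/w11.png

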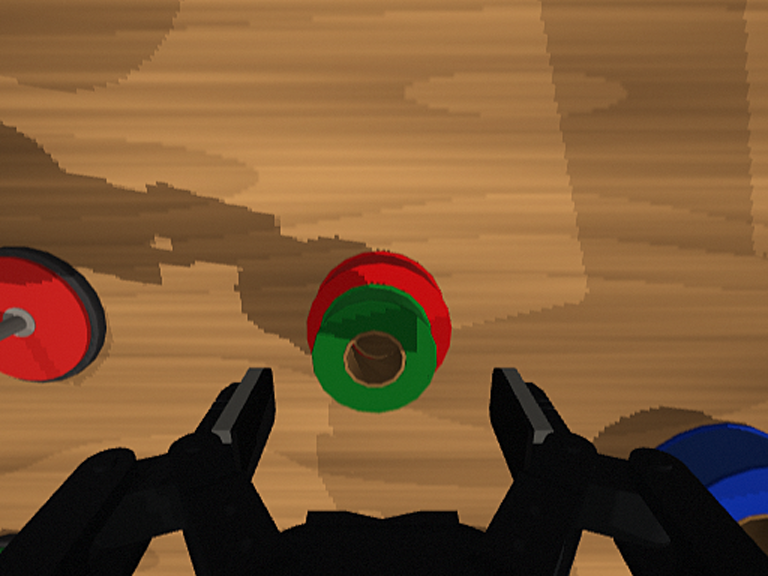

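Green bore at (375,358), within 2 mm of the prediction. I'll correct, descend and grip.

Request:
move_arm --steps '[{"fingers": 0.9, "delta_pos": [-0.0035, -0.003, 0], "delta_rot": [0, 0, 0]}, {"fingers": 0.9, "delta_pos": [0, 0, 0.02], "delta_rot": [0, 0, 0]}, {"fingers": 0.9, "delta_pos": [0, 0, 0.018], "delta_rot": [0, 0, 0]}, {"fingers": 0.9, "delta_pos": [0, 0, 0.007], "delta_rot": [0, 0, 0]}, {"fingers": 0.9, "delta_pos": [0, 0, 0], "delta_rot": [0, 0, 0]}, {"fingers": 0.5, "delta_pos": [0, 0, 0], "delta_rot": [0, 0, 0]}, {"fingers": 0.4, "delta_pos": [0, 0, 0], "delta_rot": [0, 0, 0]}, {"fingers": 0.4, "delta_pos": [0, 0, 0], "delta_rot": [0, 0, 0]}, {"fingers": 0.4, "delta_pos": [0, 0, 0], "delta_rot": [0, 0, 0]}, {"fingers": 0.4, "delta_pos": [0, 0, 0], "delta_rot": [0, 0, 0]}]'

```text
time: 14.65
eef_pos: [0.4384, 0.2254, 0.2027]
eef_rot: [[-1.0, -0.0, 0.002], [-0.0, 1.0, 0.0], [-0.002, 0.0, -1.0]]
contact_force: [-1.2, -1.9, 5.8]
gripper_width: 0.618
```

Request:
move_arm --steps '[{"fingers": 0.4, "delta_pos": [0, 0, -0.005], "delta_rot": [0, 0, 0]}, {"fingers": 0.4, "delta_pos": [0, 0, -0.02], "delta_rot": [0, 0, 0]}, {"fingers": 0.4, "delta_pos": [0, 0, -0.03], "delta_rot": [0, 0, 0]}, {"fingers": 0.4, "delta_pos": [0, 0, -0.04], "delta_rot": [0, 0, 0]}, {"fingers": 0.4, "delta_pos": [0, 0, 0], "delta_rot": [0, 0, 0]}]'

```text
time: 15.15
eef_pos: [0.4398, 0.2259, 0.3022]
eef_rot: [[-1.0, -0.0, 0.011], [-0.0, 1.0, 0.003], [-0.011, 0.003, -1.0]]
contact_force: [1.0, 0.6, 0.1]
gripper_width: 0.62
```

Run:
```python
from h import *
w=snap("wrist","w12.png")
print(w["eef"],arm.sense()["gripper_width"])
```

```text
(array([0.43979187, 0.22586969, 0.30221269]), array([[-9.99937846e-01, -1.86069399e-04,  1.11476661e-02],
       [-1.56009817e-04,  9.99996350e-01,  2.69730001e-03],
       [-1.11481273e-02,  2.69539322e-03, -9.99934225e-01]])) 0.6134343584256012
```

View pics/w12.png

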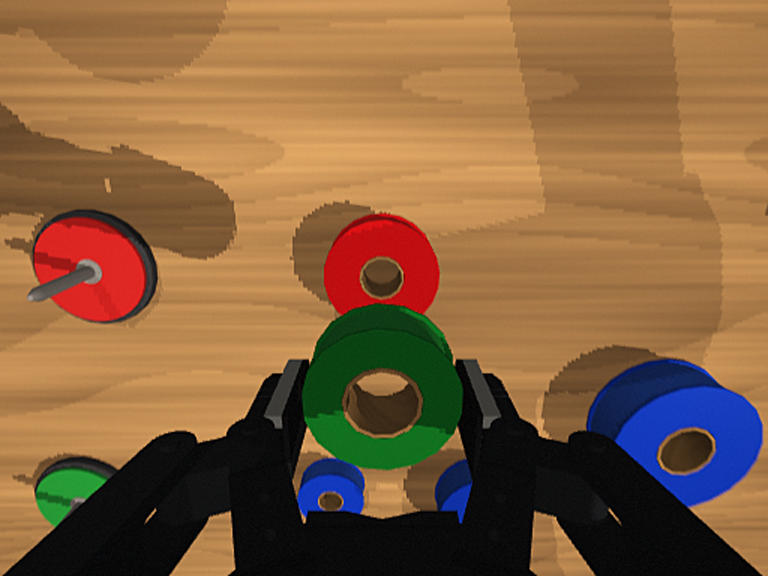

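Request:
move_arm --steps '[{"fingers": 0.4, "delta_pos": [-0.023, -0.029, 0], "delta_rot": [0, 0, 0]}, {"fingers": 0.4, "delta_pos": [-0.023, -0.029, 0], "delta_rot": [0, 0, 0]}, {"fingers": 0.4, "delta_pos": [-0.023, -0.029, 0], "delta_rot": [0, 0, 0]}, {"fingers": 0.4, "delta_pos": [-0.023, -0.029, 0], "delta_rot": [0, 0, 0]}, {"fingers": 0.4, "delta_pos": [-0.023, -0.029, 0], "delta_rot": [0, 0, 0]}, {"fingers": 0.4, "delta_pos": [-0.023, -0.029, 0], "delta_rot": [0, 0, 0]}, {"fingers": 0.4, "delta_pos": [-0.023, -0.029, 0], "delta_rot": [0, 0, 0]}, {"fingers": 0.4, "delta_pos": [-0.021, -0.029, 0], "delta_rot": [0, 0, 0]}, {"fingers": 0.4, "delta_pos": [0, 0, 0.02], "delta_rot": [0, 0, 0]}, {"fingers": 0.4, "delta_pos": [0, 0, 0.015], "delta_rot": [0, 0, 0]}, {"fingers": 0.4, "delta_pos": [0, 0, 0], "delta_rot": [0, 0, 0]}, {"fingers": 0.4, "delta_pos": [0, 0, 0], "delta_rot": [0, 0, 0]}]'

```text
time: 16.4
eef_pos: [0.6188, -0.006, 0.26]
eef_rot: [[-1.0, -0.001, -0.003], [-0.001, 1.0, 0.001], [0.003, 0.001, -1.0]]
contact_force: [0.7, -0.5, -0.5]
gripper_width: 0.623
```

Run:
```python
from h import *
w=snap("wrist","w13.png");s=snap("scene","s13.png")
e,R=w["eef"];print(e,R.round(3).tolist(), arm.sense()["gripper_width"])
p=dict(w);p["eef"]=(np.zeros(3),np.eye(3))
g=atz(p,382/1.5,403/1.5,.1527);print("green in tool",g.round(4),"world",(R@g+e).round(4))
print("pred pad px",1.5*proj(w,[.624,-.0067,.011]),"flute",atz(s,257,291,0))
for r in arm.landmark_of(s,"flute"):print(r)
```

```text
[ 0.61883153 -0.00595467  0.26002608] [[-1.0, -0.001, -0.003], [-0.001, 1.0, 0.001], [0.003, 0.001, -1.0]] 0.6178729126199033
green in tool [ 0.0017 -0.0004  0.1527] world [ 0.6167 -0.0062  0.1073]
pred pad px [380.90012483 314.5844105 ] flute [0.7866769  0.13854745 0.        ]
{'location': [0.4998, 0.7521], 'score': 0.9}
```

View pics/w13.png

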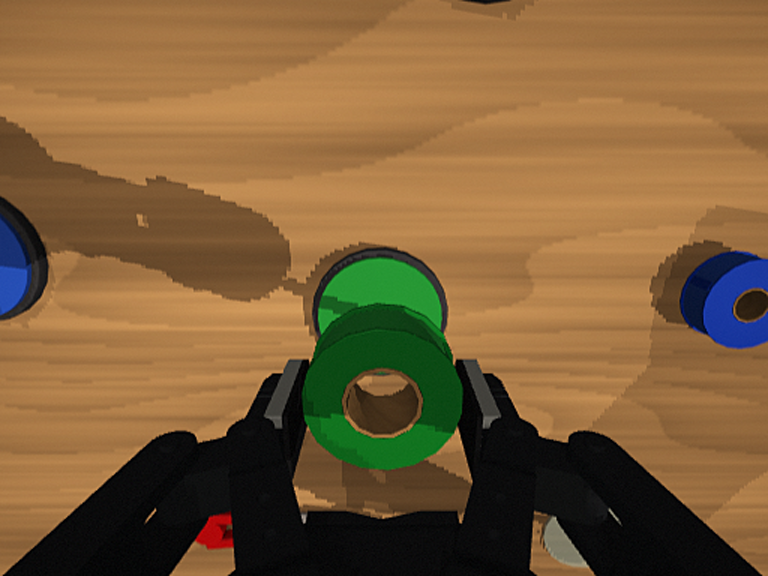

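Pad centre appears at x≈380 as predicted. I'll shift 6 mm and lower.

Request:
move_arm --steps '[{"fingers": 0.4, "delta_pos": [-0.006, -0.0005, 0], "delta_rot": [0, 0, 0]}, {"fingers": 0.4, "delta_pos": [0, 0, 0], "delta_rot": [0, 0, 0]}, {"fingers": 0.4, "delta_pos": [0, 0, 0.025], "delta_rot": [0, 0, 0]}, {"fingers": 0.4, "delta_pos": [0, 0, 0.025], "delta_rot": [0, 0, 0]}, {"fingers": 0.4, "delta_pos": [0, 0, 0.018], "delta_rot": [0, 0, 0]}, {"fingers": 0.4, "delta_pos": [0, 0, 0], "delta_rot": [0, 0, 0]}, {"fingers": 0.4, "delta_pos": [0, 0, 0], "delta_rot": [0, 0, 0]}]'

```text
time: 17.25
eef_pos: [0.6259, -0.0073, 0.1937]
eef_rot: [[-1.0, -0.0, 0.0], [-0.0, 1.0, -0.0], [-0.0, -0.0, -1.0]]
contact_force: [-0.0, 0.0, 0.3]
gripper_width: 0.62
```

Run:
```python
from h import *
w=snap("wrist","w14.png")
print(w["eef"][0],arm.sense()["contact_force"])
```

```text
[ 0.62589906 -0.00726898  0.19368479] [ 0.13560854 -0.44024579 -0.61236295]
```

View pics/w14.png

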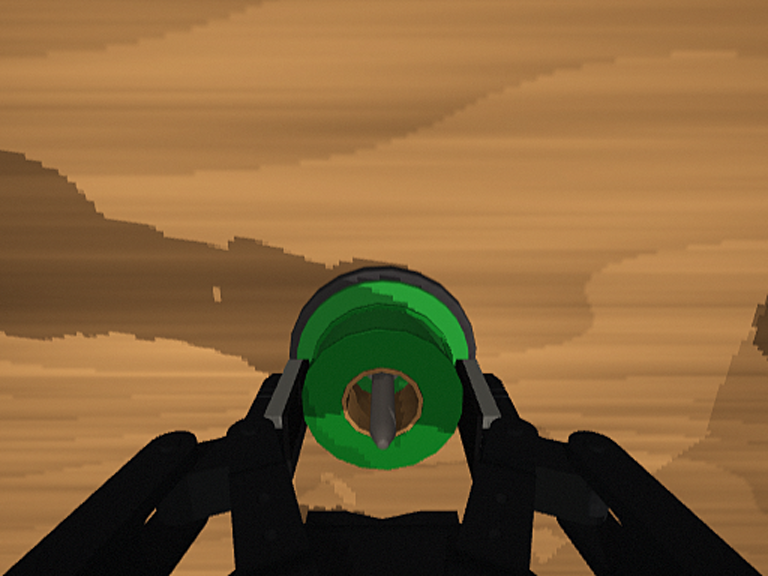

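The spindle is in the bore. I'll lower 5.5 mm, release and rise.

Request:
move_arm --steps '[{"fingers": 0.4, "delta_pos": [0, 0, 0.0055], "delta_rot": [0, 0, 0]}, {"fingers": 0.4, "delta_pos": [0, 0, 0], "delta_rot": [0, 0, 0]}, {"fingers": 0.4, "delta_pos": [0, 0, 0], "delta_rot": [0, 0, 0]}, {"fingers": 0.7, "delta_pos": [0, 0, 0], "delta_rot": [0, 0, 0]}, {"fingers": 0.88, "delta_pos": [0, 0, 0], "delta_rot": [0, 0, 0]}, {"fingers": 0.88, "delta_pos": [0, 0, 0], "delta_rot": [0, 0, 0]}, {"fingers": 0.88, "delta_pos": [0, 0, -0.03], "delta_rot": [0, 0, 0]}, {"fingers": 0.88, "delta_pos": [0, 0, -0.04], "delta_rot": [0, 0, 0]}, {"fingers": 0.88, "delta_pos": [0, 0, -0.04], "delta_rot": [0, 0, 0]}, {"fingers": 0.88, "delta_pos": [0, 0, 0], "delta_rot": [0, 0, 0]}]'

```text
time: 18.3
eef_pos: [0.628, -0.0077, 0.3053]
eef_rot: [[-1.0, -0.0, 0.013], [-0.0, 1.0, -0.003], [-0.013, -0.003, -1.0]]
contact_force: [0.9, -0.3, 0.5]
gripper_width: 0.882
```

Run:
```python
from h import *
w=snap("wrist","w15.png")
print(w["eef"],arm.sense()["gripper_width"])
```

```text
(array([ 0.628034  , -0.00768019,  0.30527907]), array([[-9.99917399e-01, -8.00466350e-05,  1.28525822e-02],
       [-1.14003717e-04,  9.99996505e-01, -2.64133266e-03],
       [-1.28523258e-02, -2.64257973e-03, -9.99913914e-01]])) 0.8793116603879516
```

View pics/w15.png

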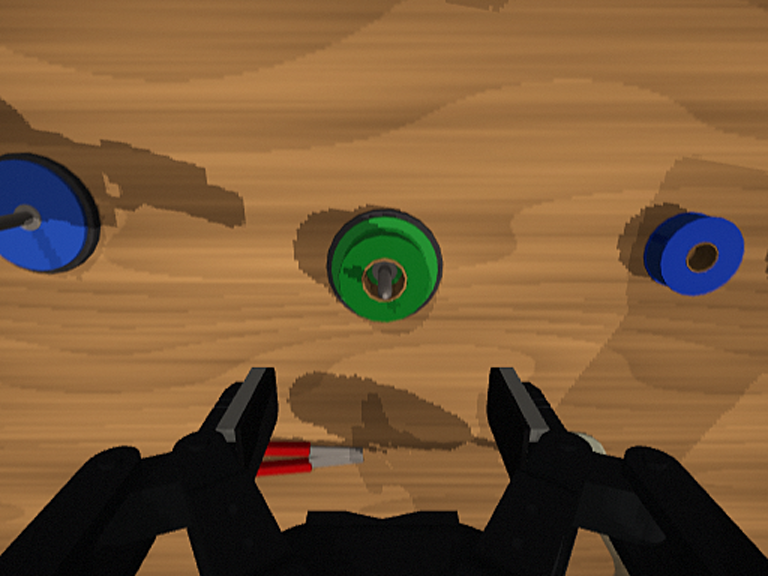

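Green lies on its pad at (385,270). Next is red.

Request:
move_arm --steps '[{"fingers": 1, "delta_pos": [0.0235, 0.0292, 0], "delta_rot": [0, 0, 0]}, {"fingers": 1, "delta_pos": [0.0235, 0.0292, 0], "delta_rot": [0, 0, 0]}, {"fingers": 1, "delta_pos": [0.0235, 0.0292, 0], "delta_rot": [0, 0, 0]}, {"fingers": 1, "delta_pos": [0.0235, 0.0292, 0], "delta_rot": [0, 0, 0]}, {"fingers": 1, "delta_pos": [0.0235, 0.0292, 0], "delta_rot": [0, 0, 0]}, {"fingers": 1, "delta_pos": [0.0235, 0.0292, 0], "delta_rot": [0, 0, 0]}, {"fingers": 1, "delta_pos": [0.0235, 0.0292, 0], "delta_rot": [0, 0, 0]}, {"fingers": 1, "delta_pos": [0.0235, 0.0292, 0], "delta_rot": [0, 0, 0]}, {"fingers": 1, "delta_pos": [0, 0, 0.03], "delta_rot": [0, 0, 0]}, {"fingers": 1, "delta_pos": [0, 0, 0.03], "delta_rot": [0, 0, 0]}, {"fingers": 1, "delta_pos": [0, 0, 0.015], "delta_rot": [0, 0, 0]}, {"fingers": 1, "delta_pos": [0, 0, 0], "delta_rot": [0, 0, 0]}, {"fingers": 1, "delta_pos": [0, 0, 0], "delta_rot": [0, 0, 0]}]'

```text
time: 19.65
eef_pos: [0.4374, 0.2262, 0.2222]
eef_rot: [[-1.0, 0.0, -0.002], [0.0, 1.0, -0.0], [0.002, -0.0, -1.0]]
contact_force: [0.8, -0.3, 0.1]
gripper_width: 0.997
```

Run:
```python
from h import *
w=snap("wrist","w16.png")
print(w["eef"],arm.sense()["gripper_width"],1.5*proj(w,[.4365,.226,.026]))
```

```text
(array([0.43736054, 0.22623495, 0.22220075]), array([[-9.99998818e-01,  7.46784746e-05, -1.53579661e-03],
       [ 7.52496796e-05,  9.99999928e-01, -3.71873082e-04],
       [ 1.53576872e-03, -3.71988210e-04, -9.99998752e-01]])) 0.9985973542316837 [382.42811529 346.99721115]
```

View pics/w16.png

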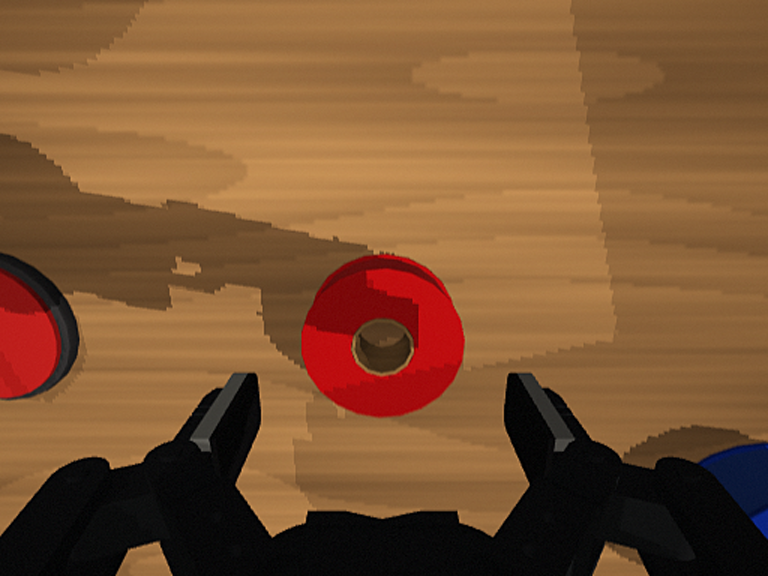

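Red bore at (383,346), matching the prediction of (382,347). Descend and grip.

Request:
move_arm --steps '[{"fingers": 1, "delta_pos": [0, 0, 0.02], "delta_rot": [0, 0, 0]}, {"fingers": 1, "delta_pos": [0, 0, 0.018], "delta_rot": [0, 0, 0]}, {"fingers": 1, "delta_pos": [0, 0, 0.01], "delta_rot": [0, 0, 0]}, {"fingers": 1, "delta_pos": [0, 0, 0], "delta_rot": [0, 0, 0]}, {"fingers": 0.7, "delta_pos": [0, 0, 0], "delta_rot": [0, 0, 0]}, {"fingers": 0.6, "delta_pos": [0, 0, 0], "delta_rot": [0, 0, 0]}, {"fingers": 0.6, "delta_pos": [0, 0, 0], "delta_rot": [0, 0, 0]}, {"fingers": 0.6, "delta_pos": [0, 0, 0], "delta_rot": [0, 0, 0]}]'

```text
time: 20.5
eef_pos: [0.4385, 0.2265, 0.176]
eef_rot: [[-1.0, 0.0, 0.002], [0.0, 1.0, 0.001], [-0.002, 0.001, -1.0]]
contact_force: [-0.4, -0.5, 6.2]
gripper_width: 0.797
```

Request:
move_arm --steps '[{"fingers": 0.6, "delta_pos": [0, 0, -0.005], "delta_rot": [0, 0, 0]}, {"fingers": 0.6, "delta_pos": [0, 0, -0.02], "delta_rot": [0, 0, 0]}, {"fingers": 0.6, "delta_pos": [0, 0, -0.03], "delta_rot": [0, 0, 0]}, {"fingers": 0.6, "delta_pos": [0, 0, -0.04], "delta_rot": [0, 0, 0]}, {"fingers": 0.6, "delta_pos": [0, 0, 0], "delta_rot": [0, 0, 0]}]'

```text
time: 21.0
eef_pos: [0.4398, 0.227, 0.2753]
eef_rot: [[-1.0, -0.0, 0.01], [-0.0, 1.0, 0.002], [-0.01, 0.002, -1.0]]
contact_force: [1.0, 1.3, 0.1]
gripper_width: 0.799
```

Run:
```python
from h import *
w=snap("wrist","w17.png")
print(w["eef"],arm.sense()["gripper_width"])
```

```text
(array([0.43982369, 0.22696704, 0.27534131]), array([[-9.99945066e-01, -2.07514506e-04,  1.04795497e-02],
       [-1.81416109e-04,  9.99996880e-01,  2.49130129e-03],
       [-1.04800340e-02,  2.48926327e-03, -9.99941985e-01]])) 0.8031787835040843
```

View pics/w17.png

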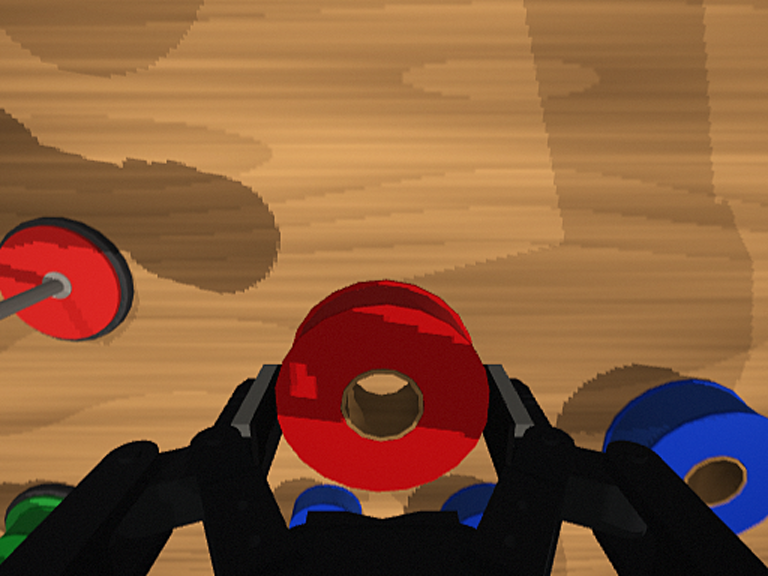

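Request:
move_arm --steps '[{"fingers": 0.6, "delta_pos": [0, -0.031, 0], "delta_rot": [0, 0, 0]}, {"fingers": 0.6, "delta_pos": [0, -0.031, 0], "delta_rot": [0, 0, 0]}, {"fingers": 0.6, "delta_pos": [0, -0.031, 0], "delta_rot": [0, 0, 0]}, {"fingers": 0.6, "delta_pos": [0, -0.031, 0], "delta_rot": [0, 0, 0]}, {"fingers": 0.6, "delta_pos": [0, -0.031, 0], "delta_rot": [0, 0, 0]}, {"fingers": 0.6, "delta_pos": [0, -0.031, 0], "delta_rot": [0, 0, 0]}, {"fingers": 0.6, "delta_pos": [0, 0, 0.015], "delta_rot": [0, 0, 0]}, {"fingers": 0.6, "delta_pos": [0, 0, 0], "delta_rot": [0, 0, 0]}, {"fingers": 0.6, "delta_pos": [0, 0, 0], "delta_rot": [0, 0, 0]}]'

```text
time: 21.95
eef_pos: [0.4369, 0.0406, 0.2537]
eef_rot: [[-1.0, -0.0, -0.003], [-0.0, 1.0, 0.001], [0.003, 0.001, -1.0]]
contact_force: [-0.1, -0.1, -0.6]
gripper_width: 0.798
```

Run:
```python
from h import *
w=snap("wrist","w18.png")
e,R=w["eef"];print(e,R.round(3).tolist(), arm.sense()["gripper_width"])
p=dict(w);p["eef"]=(np.zeros(3),np.eye(3))
g=atz(p,382/1.5,403/1.5,.150);print("red in tool",g.round(4),"world",(R@g+e).round(4))
print("pred pad px",1.5*proj(w,[.4357,.0416,.011]))
```

```text
[0.43691211 0.04063948 0.25367187] [[-1.0, -0.0, -0.003], [-0.0, 1.0, 0.001], [0.003, 0.001, -1.0]] 0.8011291514004164
red in tool [ 0.0034 -0.0004  0.15  ] world [0.433  0.0404 0.1037]
pred pad px [384.10729973 307.89671655]
```

View pics/w18.png

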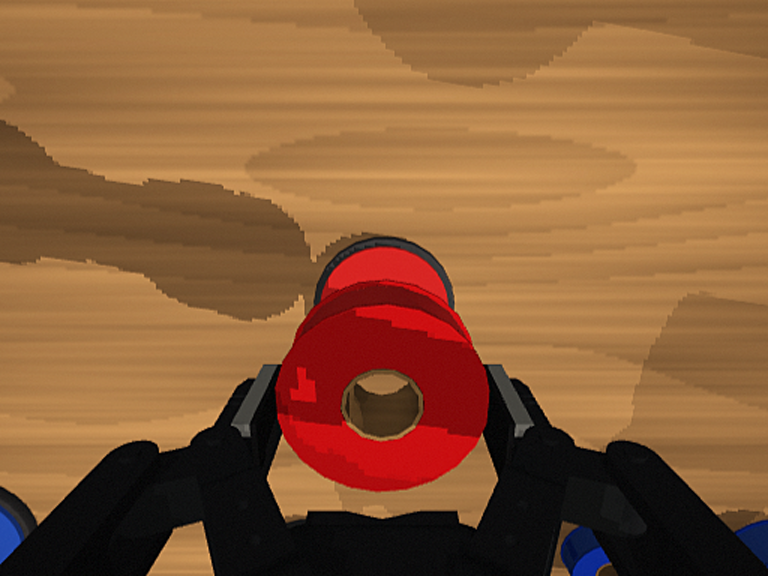

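Aligned with the red stand. Lower onto it.

Request:
move_arm --steps '[{"fingers": 0.6, "delta_pos": [-0.0015, 0.001, 0], "delta_rot": [0, 0, 0]}, {"fingers": 0.6, "delta_pos": [0, 0, 0], "delta_rot": [0, 0, 0]}, {"fingers": 0.6, "delta_pos": [0, 0, 0.025], "delta_rot": [0, 0, 0]}, {"fingers": 0.6, "delta_pos": [0, 0, 0.025], "delta_rot": [0, 0, 0]}, {"fingers": 0.6, "delta_pos": [0, 0, 0.012], "delta_rot": [0, 0, 0]}, {"fingers": 0.6, "delta_pos": [0, 0, 0], "delta_rot": [0, 0, 0]}, {"fingers": 0.6, "delta_pos": [0, 0, 0], "delta_rot": [0, 0, 0]}]'

```text
time: 22.7
eef_pos: [0.4396, 0.0414, 0.1933]
eef_rot: [[-1.0, -0.0, 0.001], [-0.0, 1.0, -0.0], [-0.001, -0.0, -1.0]]
contact_force: [0.2, 0.3, 0.2]
gripper_width: 0.799
```

Run:
```python
from h import *
w=snap("wrist","w19.png")
print(w["eef"][0],arm.sense()["contact_force"])
```

```text
[0.43956656 0.0414017  0.19332079] [ 0.05881728  0.87335828 -0.28033701]
```

View pics/w19.png

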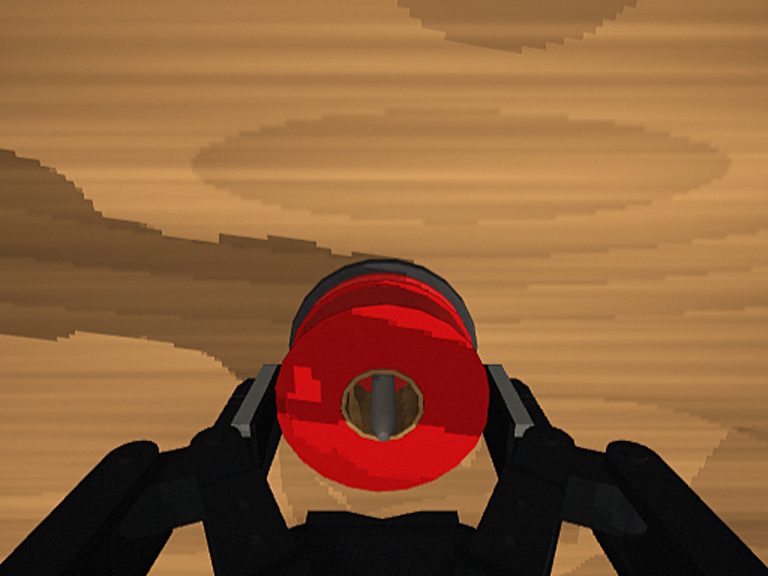

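Request:
move_arm --steps '[{"fingers": 0.6, "delta_pos": [0, 0, 0.006], "delta_rot": [0, 0, 0]}, {"fingers": 0.6, "delta_pos": [0, 0, 0], "delta_rot": [0, 0, 0]}, {"fingers": 0.6, "delta_pos": [0, 0, 0], "delta_rot": [0, 0, 0]}, {"fingers": 0.9, "delta_pos": [0, 0, 0], "delta_rot": [0, 0, 0]}, {"fingers": 1, "delta_pos": [0, 0, 0], "delta_rot": [0, 0, 0]}, {"fingers": 1, "delta_pos": [0, 0, 0], "delta_rot": [0, 0, 0]}, {"fingers": 1, "delta_pos": [0, 0, -0.03], "delta_rot": [0, 0, 0]}, {"fingers": 1, "delta_pos": [0, 0, -0.04], "delta_rot": [0, 0, 0]}, {"fingers": 1, "delta_pos": [0, 0, -0.04], "delta_rot": [0, 0, 0]}, {"fingers": 1, "delta_pos": [0, 0, 0], "delta_rot": [0, 0, 0]}]'

```text
time: 23.75
eef_pos: [0.4414, 0.041, 0.3025]
eef_rot: [[-1.0, -0.0, 0.011], [-0.0, 1.0, -0.002], [-0.011, -0.002, -1.0]]
contact_force: [0.6, -0.3, -1.1]
gripper_width: 0.996
```

Run:
```python
from h import *
w=snap("wrist","w20.png")
print(w["eef"][0],arm.sense()["gripper_width"])
```

```text
[0.44143206 0.04101129 0.30245024] 1.0014782887574736
```

View pics/w20.png

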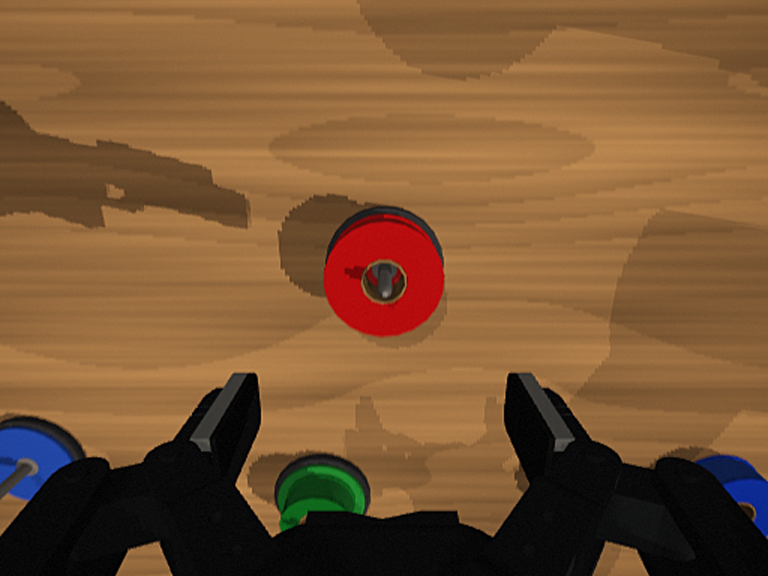

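Red is on its pad at (384,280). Now the middle blue spool.

Request:
move_arm --steps '[{"fingers": 1, "delta_pos": [-0.0228, 0.0328, 0], "delta_rot": [0, 0, 0]}, {"fingers": 1, "delta_pos": [-0.0228, 0.0328, 0], "delta_rot": [0, 0, 0]}, {"fingers": 1, "delta_pos": [-0.0228, 0.0328, 0], "delta_rot": [0, 0, 0]}, {"fingers": 1, "delta_pos": [-0.0228, 0.0328, 0], "delta_rot": [0, 0, 0]}, {"fingers": 1, "delta_pos": [-0.0228, 0.0328, 0], "delta_rot": [0, 0, 0]}, {"fingers": 1, "delta_pos": [-0.0228, 0.0328, 0], "delta_rot": [0, 0, 0]}, {"fingers": 1, "delta_pos": [-0.0228, 0.0328, 0], "delta_rot": [0, 0, 0]}, {"fingers": 1, "delta_pos": [-0.0228, 0.0328, 0], "delta_rot": [0, 0, 0]}, {"fingers": 1, "delta_pos": [0, 0, 0.03], "delta_rot": [0, 0, 0]}, {"fingers": 1, "delta_pos": [0, 0, 0.03], "delta_rot": [0, 0, 0]}, {"fingers": 1, "delta_pos": [0, 0, 0.01], "delta_rot": [0, 0, 0]}, {"fingers": 1, "delta_pos": [0, 0, 0], "delta_rot": [0, 0, 0]}, {"fingers": 1, "delta_pos": [0, 0, 0], "delta_rot": [0, 0, 0]}]'

```text
time: 25.1
eef_pos: [0.6218, 0.3036, 0.2272]
eef_rot: [[-1.0, 0.0, 0.0], [0.0, 1.0, 0.0], [-0.0, 0.0, -1.0]]
contact_force: [0.1, 0.2, -0.7]
gripper_width: 1.0
```

Run:
```python
from h import *
w=snap("wrist","w21.png")
print(w["eef"],1.5*proj(w,[.6235,.3035,.026]))
```

```text
(array([0.62175832, 0.30358283, 0.22723028]), array([[-9.99999825e-01,  3.31747874e-04,  4.89798746e-04],
       [ 3.31819130e-04,  9.99999934e-01,  1.45405642e-04],
       [-4.89750475e-04,  1.45568141e-04, -9.99999869e-01]])) [382.52884443 346.43951257]
```

View pics/w21.png

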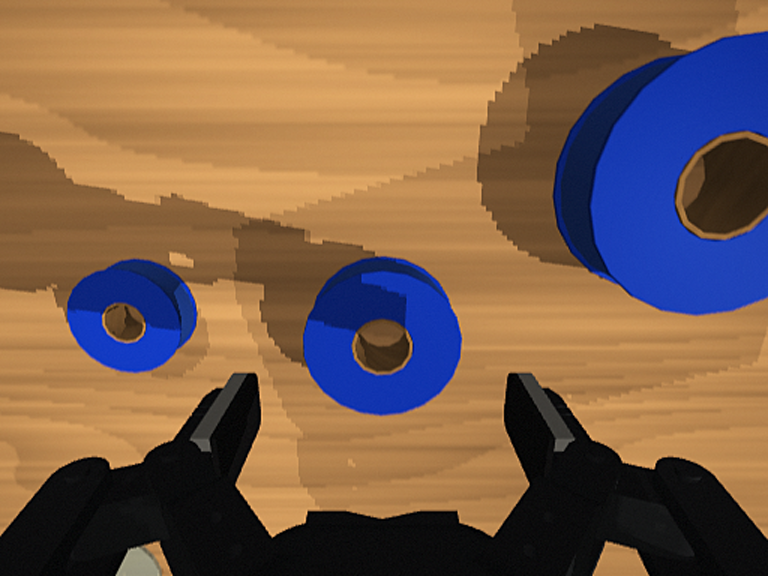

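The blue bore shows at (382,345) and was predicted at (383,346). Its 158 px width matches red's 162 px from nearly the same height. Descend and grip.

Request:
move_arm --steps '[{"fingers": 1, "delta_pos": [-0.002, 0, 0.02], "delta_rot": [0, 0, 0]}, {"fingers": 1, "delta_pos": [0, 0, 0.02], "delta_rot": [0, 0, 0]}, {"fingers": 1, "delta_pos": [0, 0, 0.013], "delta_rot": [0, 0, 0]}, {"fingers": 1, "delta_pos": [0, 0, 0], "delta_rot": [0, 0, 0]}, {"fingers": 0.7, "delta_pos": [0, 0, 0], "delta_rot": [0, 0, 0]}, {"fingers": 0.6, "delta_pos": [0, 0, 0], "delta_rot": [0, 0, 0]}, {"fingers": 0.6, "delta_pos": [0, 0, 0], "delta_rot": [0, 0, 0]}, {"fingers": 0.6, "delta_pos": [0, 0, 0], "delta_rot": [0, 0, 0]}]'

```text
time: 25.95
eef_pos: [0.6244, 0.304, 0.1755]
eef_rot: [[-1.0, -0.0, 0.003], [-0.0, 1.0, 0.001], [-0.003, 0.001, -1.0]]
contact_force: [-0.1, 0.3, 5.8]
gripper_width: 0.81
```

Request:
move_arm --steps '[{"fingers": 0.6, "delta_pos": [0, 0, -0.005], "delta_rot": [0, 0, 0]}, {"fingers": 0.6, "delta_pos": [0, 0, -0.02], "delta_rot": [0, 0, 0]}, {"fingers": 0.6, "delta_pos": [0, 0, -0.04], "delta_rot": [0, 0, 0]}, {"fingers": 0.6, "delta_pos": [0, 0, -0.045], "delta_rot": [0, 0, 0]}, {"fingers": 0.6, "delta_pos": [0, 0, 0], "delta_rot": [0, 0, 0]}]'

```text
time: 26.45
eef_pos: [0.6259, 0.3045, 0.2924]
eef_rot: [[-1.0, -0.0, 0.013], [-0.0, 1.0, 0.004], [-0.013, 0.004, -1.0]]
contact_force: [1.0, -0.1, 1.0]
gripper_width: 0.808
```

Run:
```python
from h import *
w=snap("wrist","w22.png")
print(w["eef"],arm.sense()["gripper_width"])
```

```text
(array([0.62587108, 0.30450414, 0.29243449]), array([[-9.99911299e-01, -1.50141006e-04,  1.33181045e-02],
       [-9.88550531e-05,  9.99992578e-01,  3.85141951e-03],
       [-1.33185840e-02,  3.84976132e-03, -9.99903893e-01]])) 0.8060827346432435
```

View pics/w22.png

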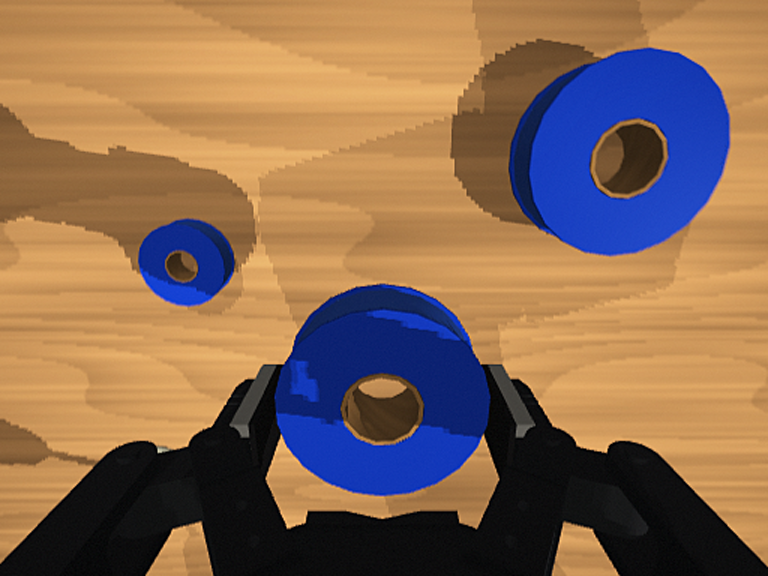

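Request:
move_arm --steps '[{"fingers": 0.6, "delta_pos": [0.0022, -0.0354, 0], "delta_rot": [0, 0, 0]}, {"fingers": 0.6, "delta_pos": [0.0022, -0.0354, 0], "delta_rot": [0, 0, 0]}, {"fingers": 0.6, "delta_pos": [0.0022, -0.0354, 0], "delta_rot": [0, 0, 0]}, {"fingers": 0.6, "delta_pos": [0.0022, -0.0354, 0], "delta_rot": [0, 0, 0]}, {"fingers": 0.6, "delta_pos": [0.0022, -0.0354, 0], "delta_rot": [0, 0, 0]}, {"fingers": 0.6, "delta_pos": [0.0022, -0.0354, 0], "delta_rot": [0, 0, 0]}, {"fingers": 0.6, "delta_pos": [0.0022, -0.0354, 0], "delta_rot": [0, 0, 0]}, {"fingers": 0.6, "delta_pos": [0.0022, -0.0354, 0], "delta_rot": [0, 0, 0]}, {"fingers": 0.6, "delta_pos": [0.0022, -0.0354, 0], "delta_rot": [0, 0, 0]}, {"fingers": 0.6, "delta_pos": [0.0022, -0.0354, 0], "delta_rot": [0, 0, 0]}, {"fingers": 0.6, "delta_pos": [0.0022, -0.0354, 0], "delta_rot": [0, 0, 0]}, {"fingers": 0.6, "delta_pos": [0.0022, -0.0354, 0], "delta_rot": [0, 0, 0]}, {"fingers": 0.6, "delta_pos": [0.0022, -0.0354, 0], "delta_rot": [0, 0, 0]}, {"fingers": 0.6, "delta_pos": [0.0022, -0.0354, 0], "delta_rot": [0, 0, 0]}, {"fingers": 0.6, "delta_pos": [0.0022, -0.0354, 0], "delta_rot": [0, 0, 0]}, {"fingers": 0.6, "delta_pos": [0, 0, 0.02], "delta_rot": [0, 0, 0]}, {"fingers": 0.6, "delta_pos": [0, 0, 0.01], "delta_rot": [0, 0, 0]}, {"fingers": 0.6, "delta_pos": [0, 0, 0], "delta_rot": [0, 0, 0]}, {"fingers": 0.6, "delta_pos": [0, 0, 0], "delta_rot": [0, 0, 0]}]'

```text
time: 28.4
eef_pos: [0.5903, -0.2263, 0.2529]
eef_rot: [[-1.0, -0.001, -0.002], [-0.001, 1.0, 0.001], [0.002, 0.001, -1.0]]
contact_force: [-0.6, -0.6, -0.1]
gripper_width: 0.809
```

Run:
```python
from h import *
w=snap("wrist","w23.png")
e,R=w["eef"];print(e,R.round(3).tolist(), arm.sense()["gripper_width"])
p=dict(w);p["eef"]=(np.zeros(3),np.eye(3))
g=atz(p,382/1.5,407/1.5,.1495);print("blue in tool",g.round(4),"world",(R@g+e).round(4))
print("pred pad px",1.5*proj(w,[.5907,-.2264,.011]))
```

```text
[ 0.59034955 -0.22627342  0.25289223] [[-1.0, -0.001, -0.002], [-0.001, 1.0, 0.001], [0.002, 0.001, -1.0]] 0.8039533882590523
blue in tool [ 0.0023 -0.0004  0.1495] world [ 0.5878 -0.2265  0.1034]
pred pad px [381.82358673 310.664147  ]
```

View pics/w23.png

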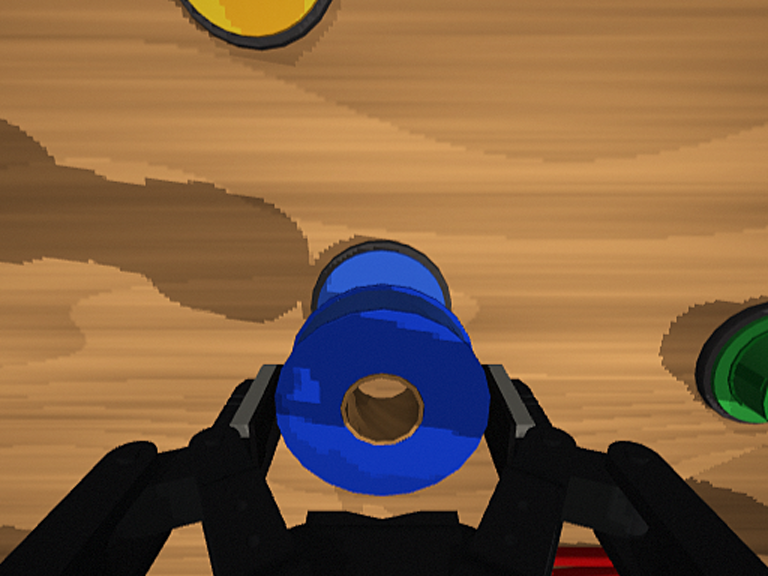

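Centred over the blue stand to within about 3 mm. Lower.

Request:
move_arm --steps '[{"fingers": 0.6, "delta_pos": [-0.0015, 0, 0], "delta_rot": [0, 0, 0]}, {"fingers": 0.6, "delta_pos": [0, 0, 0], "delta_rot": [0, 0, 0]}, {"fingers": 0.6, "delta_pos": [0, 0, 0.025], "delta_rot": [0, 0, 0]}, {"fingers": 0.6, "delta_pos": [0, 0, 0.025], "delta_rot": [0, 0, 0]}, {"fingers": 0.6, "delta_pos": [0, 0, 0.012], "delta_rot": [0, 0, 0]}, {"fingers": 0.6, "delta_pos": [0, 0, 0], "delta_rot": [0, 0, 0]}, {"fingers": 0.6, "delta_pos": [0, 0, 0], "delta_rot": [0, 0, 0]}]'

```text
time: 29.15
eef_pos: [0.5924, -0.2274, 0.1926]
eef_rot: [[-1.0, -0.0, 0.001], [-0.0, 1.0, -0.001], [-0.001, -0.001, -1.0]]
contact_force: [0.4, 0.7, -0.8]
gripper_width: 0.807
```

Run:
```python
from h import *
w=snap("wrist","w24.png")
print(w["eef"][0],arm.sense()["contact_force"])
```

```text
[ 0.59244537 -0.22742635  0.19258174] [-0.06191901 -0.69327877 -0.56429795]
```

View pics/w24.png

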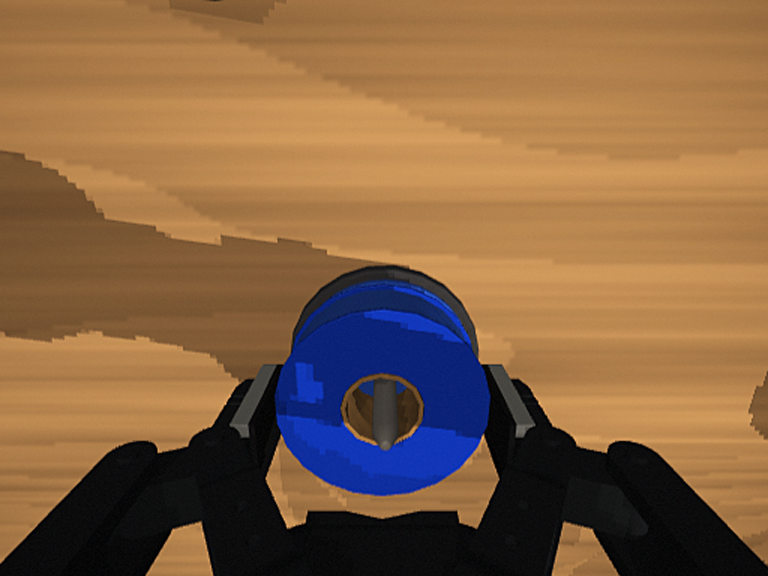

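The spindle is in the bore. I'll lower 5.5 mm, release, rise and back away towards the base.

Request:
move_arm --steps '[{"fingers": 0.6, "delta_pos": [0, 0, 0.0055], "delta_rot": [0, 0, 0]}, {"fingers": 0.6, "delta_pos": [0, 0, 0], "delta_rot": [0, 0, 0]}, {"fingers": 0.6, "delta_pos": [0, 0, 0], "delta_rot": [0, 0, 0]}, {"fingers": 0.9, "delta_pos": [0, 0, 0], "delta_rot": [0, 0, 0]}, {"fingers": 1, "delta_pos": [0, 0, 0], "delta_rot": [0, 0, 0]}, {"fingers": 1, "delta_pos": [0, 0, 0], "delta_rot": [0, 0, 0]}, {"fingers": 1, "delta_pos": [0, 0, -0.03], "delta_rot": [0, 0, 0]}, {"fingers": 1, "delta_pos": [0, 0, -0.04], "delta_rot": [0, 0, 0]}, {"fingers": 1, "delta_pos": [0, 0, -0.04], "delta_rot": [0, 0, 0]}, {"fingers": 1, "delta_pos": [0, 0, -0.04], "delta_rot": [0, 0, 0]}, {"fingers": 1, "delta_pos": [0, 0, -0.04], "delta_rot": [0, 0, 0]}, {"fingers": 1, "delta_pos": [0.03, 0.02, 0], "delta_rot": [0, 0, 0]}, {"fingers": 1, "delta_pos": [0.03, 0.02, 0], "delta_rot": [0, 0, 0]}, {"fingers": 1, "delta_pos": [0.03, 0.02, 0], "delta_rot": [0, 0, 0]}, {"fingers": 1, "delta_pos": [0.03, 0.02, 0], "delta_rot": [0, 0, 0]}, {"fingers": 1, "delta_pos": [0, 0, 0], "delta_rot": [0, 0, 0]}, {"fingers": 1, "delta_pos": [0, 0, 0], "delta_rot": [0, 0, 0]}]'

```text
time: 30.9
eef_pos: [0.4719, -0.1471, 0.3765]
eef_rot: [[-1.0, -0.0, 0.001], [-0.0, 1.0, -0.001], [-0.001, -0.001, -1.0]]
contact_force: [0.1, -1.0, -0.2]
gripper_width: 1.0
```

Run:
```python
from h import *
w=snap("wrist","w25.png");s=snap("scene","s25.png");d=snap("side","d25.png")
print(w["eef"][0],arm.sense()["gripper_width"])
for n,x,y,h in(("gold",.428,-.281,.033),("green",.624,-.0067,.035),("red",.4357,.0416,.037),("blue",.5907,-.2264,.037)):
    print(n,[tuple((1.5*proj(p,[x,y,h])).round()) for p in(w,s,d)])
W=[s["frame"][100:210,140:300],d["frame"][190:330,170:330]]
for i,c in enumerate(W): cv2.imwrite(f"pics/c25_{i}.png",cv2.resize(c,None,fx=4,fy=4,interpolation=cv2.INTER_CUBIC))
```

```text
[ 0.4718586  -0.14707789  0.37650211] 1.001002713630744
gold [(np.float64(196.0), np.float64(201.0)), (np.float64(252.0), np.float64(191.0)), (np.float64(351.0), np.float64(440.0))]
green [(np.float64(546.0), np.float64(432.0)), (np.float64(342.0), np.float64(312.0)), (np.float64(389.0), np.float64(328.0))]
red [(np.float64(647.0), np.float64(212.0)), (np.float64(412.0), np.float64(241.0)), (np.float64(291.0), np.float64(335.0))]
blue [(np.float64(287.0), np.float64(400.0)), (np.float64(233.0), np.float64(257.0)), (np.float64(425.0), np.float64(393.0))]
```

View pics/w25.png

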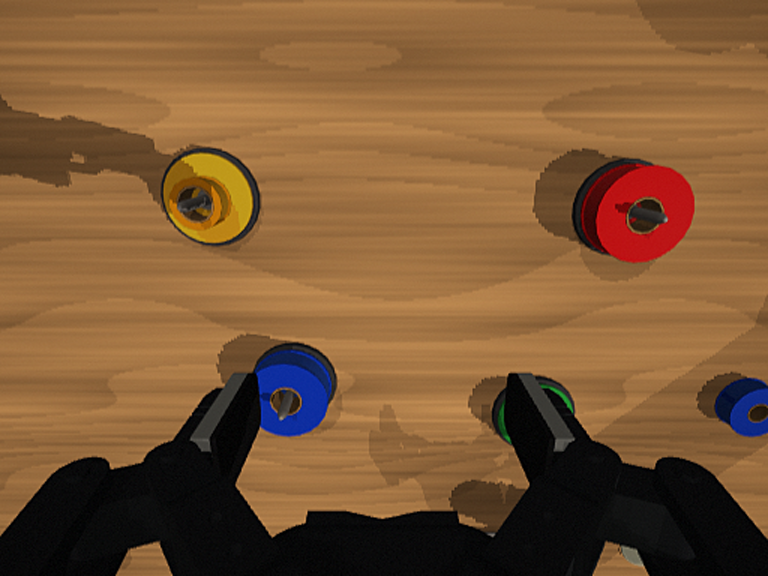

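View pics/s25.png

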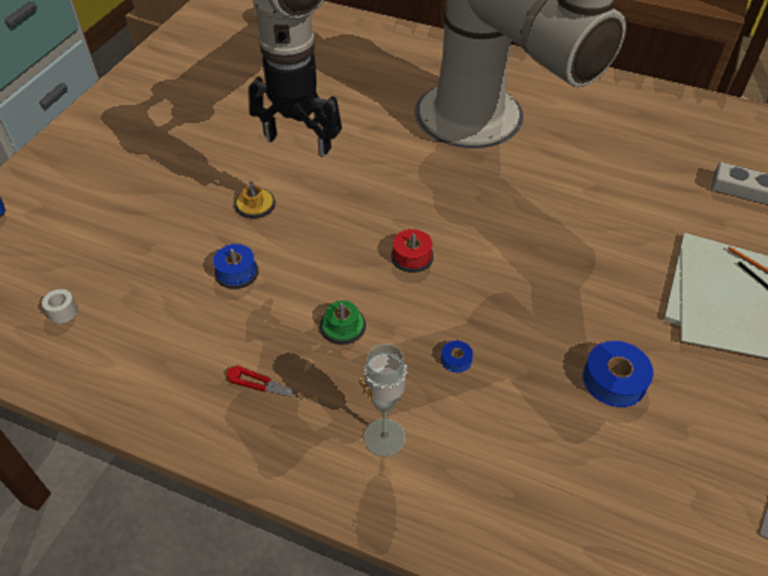

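View pics/c25_1.png

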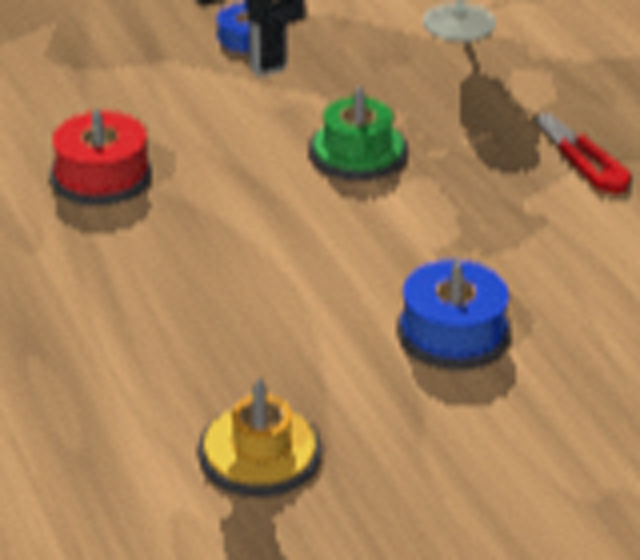

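The scene, side and wrist views show all four spools flat on their own pads with the spindles through. Flute and snips have not moved, and the arm is clear.

```bash
python3 -c "
from rig import arm
print(arm.sign_off())"
```

```text
the job is handed in; nothing more can be done
None
```

All four spools are over the spindles of their own colour and lie flat on the pads. I took the stack apart from the top (gold, green, then red) and then brought over the separate 70 mm blue spool. The job was handed in at about 31 s of the 109 s allowed.

- **Which blue spool:** there were three. I used the middle one, which measured about 69 mm across. The small one (about 47 mm) and the large one (about 100 mm) were left where they were.
- **Last checks:** the final scene, side and wrist pictures show every spool where I expected it, with the spindle through its bore. The flute and snips look unmoved, and the gripper is open and clear of everything.
- **Force while gripping:** I read about 6 N on the tool each time the jaws closed on a spool. It was gone after lifting.
- **Small disagreements:** my position estimates differed by 1 to 3 mm in places, for example in where gold sat in the jaws, which is within the 8 mm play. No check failed.

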